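# Lock the sample-lift height stop: brace the lower nut, tighten the jam nut

## Robot

A 7-joint arm with a two-finger parallel gripper is mounted at the origin on the work surface. World frame = base frame: x ahead of the robot, y to its left, z up, the work surface at z = 0. Lengths are in m, angles in rad, forces in N, time in s.
With the tool pointing down it reaches from about 0.35 to 0.9 m from the base axis. Payload 8.1 kg.
Tool frame: the origin (TCP) lies on the centre line of the jaws, within the pads' length; the fingertips stand 14 mm ahead of it and the grasp point (between the pads) lies 5 mm behind it (arm.tip_reach is the distance from the TCP to the fingertips, in m); z points along the fingers, y is the direction in which the jaws open and shut (so a half turn about z gives the same grasp; the last joint's range is limited). The gripper opens to 92 mm and grips with 3 to 60 N. Pads are 19 mm wide; open, the fingers measure 130 mm over their backs; the gripper's body (75 mm by 190 mm) begins 47 mm behind the grasp point.
Start: joints at [-1.226, 0.434, 0.025, 1.573, -0.012, 1.134, -0.075], TCP at [0.271, 0.563, 0.205] pointing down, gripper open.
Joint ranges: [-2.62, 2.62], [-0.44, 2.09], [-1.27, 1.32], [0.08, 2.57], [-1.32, 4.46], [0.12, 2], [-2.74, 2.74]. Speed limits (rad/s): [2.22, 2.22, 3.01, 3.01, 3.14, 3.14, 3.14].

## Interface

Orientations are given as a rotation vector (axis times angle).
In Python, from cell import sensors, vision, arm, nets gives the robot as it stands.
- The arm moves only by the shell command python3 -m handwheel 'ROWS' [FORCE]. ROWS is JSON, a list of rows, each an object of numbers: "tx", "ty", "tz": the shift along the tool's x, y, z in cm; "wx", "wy", "wz": the turn, a rotation vector about the tool's x, y, z in degrees; "claw": the opening, from 0 (shut) to 1 (fully open). A call has 1 to 12 rows; each row is the pose to reach, as a shift and turn from the pose commanded when the call began, along the tool's axes at that moment; what a row does not reach only later rows make up. A row lasts 1/12 s, in which the tool goes at most 41.7 mm and 7.16 degrees, less where a joint would pass 70% of its speed; a pose out of reach is approached as far as the arm can. A call with a gripper value outside its range is refused whole. The fingers move at their own pace and stop on an object; FORCE is the grip in N (left out, the last holds). Time passes only in rows, so rows that repeat a pose let the fingers close. It gives the time, the measured TCP pose, the force and the opening at its end, in the units of the state.
- sensors.observe(): the state, without advancing time (a new reading comes with each control period).
- vision.get_image(name): name is "side" or "top"; returns (picture, depth): 384x512x3 uint8, blue, green, red; 384x512 float32, m along the optical axis (not along the pixel's ray), 0 where there is no reading.
- vision.camera_model(name): a dict with "K" (3x3 intrinsics, pixels), "k1" (the pictures are not rectified: a ray, as slopes to the right and down, at radius r is drawn at 1 + k1 r^2 times it, then the intrinsics apply), "xyz" and "attitude" of the camera in the world. Camera axes: x right, y down, z forward; pixel columns grow to the right and rows downward; lengths in m; the calibration is good to about 2 mm. A picture is of the moment at which its call begins. camera_model takes no time and is no camera call.
- arm.sign_off(): hands the job in, once; it reports no verdict.
Trained networks look in the newest picture that a camera, given by its name, has taken for a name from the list of things; names that differ only in an ending like _2 or _b are one class to them, and where a whole thing is asked for, a point or a joint stands for the part that bears it (a point fixed in the world has none). Each returns a list of dicts, best first, with "score" (0 to 1); they miss things now and then, are a little off and sometimes report something else, mostly with a low value. They report only what shows in the picture. A call takes as long as a camera call.
- nets.cut_out(label, camera): "region" (384x512 bool, what is visible of it) and "uv" ([column, row] in pixels, amid what is visible of it).
The state is a dict: "clock": time; "joints": joint angles; "dq": joint speeds; "joint_efforts": joint torques, N m; "position": TCP position; "ee_rot": TCP orientation; "force": force on the tool from outside, world axes, zero at the start; "ft_torque": the same for the moment, N m; "width": opening from 0.0 (shut) to 1.0 (fully open).
Only numpy, scipy, OpenCV 4.12 (cv2) and the standard library are available. Lean on these libraries where they do the work, as an engineer would, in place of code of your own. Each camera call takes 0.05 s, during which the arm holds its last target.

## Task

Slide the open-jaw spanner flat along the base plate onto the lower nut so that its handle lies beside the stop pin, and leave it there to hold the lower nut. Then tighten the jam nut above by swinging its lever clockwise (seen from above) until it has seated and takes a firm push of about 12 N at the knob, no more than about 14 N, with the spanner braced on the pin. The lower nut must not turn more than about 15 degrees, do not ram the pin, leave the bottles and cup alone, and finish with the spanner still on the nut and the lever let go.

Things in the scene. Friction and masses are not known exactly. Their poses are not given: they have to be found in the camera images.
- stand: Fixed aluminium base plate, 280 x 160 mm, 25 mm thick, screwed to the bench; its yaw varies. Origin on the bench under the axis of the steel stud (diameter 18 mm, top 115 mm above the bench); the plate reaches from x = -175 to +105 mm and y = -80 to +80 mm in its own frame. +x points away from the spanner's place, -x is the side from which the spanner is slid on (towards the robot), z up.
- stop: Fixed steel stop pin, diameter 12 mm, standing 22 mm above the plate. Origin at its foot on the plate's top, 140 mm along -x and 23.5 mm along +y from the stud axis in the plate's frame. The spanner's handle belongs on the -y side of it; with the spanner along the plate's x axis the handle's +y edge is 7.5 mm from the pin. The pin must not be pushed with more than 30 N.
- nut (a point): Lower hexagon nut, steel, 40 mm across flats, 16 mm high, on the plate around the stud. The point is on the stud axis, 5 mm above the plate's top (half the spanner's thickness). Two opposite flats are parallel to this point's x axis (face its +-y), corners point along +-x. Start within 0.03 rad of the plate's yaw. It turns easily (about 0.1 N m).
- lower_nut (a joint): Turn of the lower nut from the plate's x axis, rad, anticlockwise from above positive; starts within +-0.03.
- jam_nut (a joint): How far the jam nut is tightened after seating, rad: 0 while it runs down, then grows clockwise (a spring washer flattens). Running down: about 2.5 N at the knob, over an unknown 0.35 to 1 rad of lever swing (spanner play included). On seating: jumps to 7.5 N at the knob, then rises 38 N per rad. Tight is 0.05 to 0.2 rad; it stays where left.
- jam (a point): Steel jam nut, 40 mm across flats, 12 mm high, on the stud above the lower nut: point on the stud axis at its underside, 20 mm above the plate's top, so the 10 mm thick spanner passes below it. It carries the lever. If the lower nut is not held, both nuts turn together and it never seats.
- knob (a point): Centre (half-way up) of the black upright knob at the end of the jam nut's lever: cylinder of diameter 18 mm, 30 mm high, which spins freely on its pin, 80 mm from the stud axis; this point about 73 mm above the bench. The lever is a 9 mm bar about 53 mm above the bench. It starts on the side of the stud away from the robot or to its left, and swings level about the stud axis.
- grip (a point): Centre (half-way up) of the upright grey grip block of the loose spanner: block 32 mm along x, 16 mm across y, 40 mm high. The flat spanner below it is 10 mm thick, so this point is 30 mm above the surface that the spanner lies on. x axis: along the spanner towards its open jaw. The jaw's centre is 85 mm ahead of it; the 20 mm wide handle ends 77 mm behind it. Mass 0.25 kg.
- jaw (a point): Centre of the spanner's open jaw, half-way through its 10 mm thickness; coincides with point nut when fitted. Jaw 41.5 mm wide, open towards its +x, prongs reach 15 mm ahead of this point, the throat is 24 mm behind it, head 62 mm wide. Frame as for grip.
- brown_bottle: Bystander: brown jar, 64 mm across, 130 mm high; origin under its centre.
- cup: Bystander: open white sample cup, 62 mm across, 65 mm high; origin under its centre.
- white_bottle: Bystander: white bottle, 52 mm across, 100 mm high; origin under its centre.

How it is judged:
By the outcome, as a careful person would: the job done as asked, in the order asked, and still so for the second after the job is handed in, with the robot touching nothing.
It also fails if it takes over 61 s, if anything falls off the work surface, if the arm or the gripper's body presses on something with over 40 N, if the wrist force passes 120 N, or if a joint passes its speed limit or range.

## Working session

There is one attempt and no reset: what is moved stays moved. The work goes in short steps, Python scripts to look and compute and a shell command to move; the robot and the scene stay as the last step left them, time stands still between calls to the robot, and variables do not carry over. Pictures are saved under pics/ and viewed, and the job is handed in when it is done.

```bash
ls; mkdir -p pics; python3 - <<'E'
from cell import sensors, vision, arm, nets
import cv2
print(sensors.observe())
for n in("top","side"):
    im,d=vision.get_image(n); cv2.imwrite(f"pics/{n}0.png",im); print(n,vision.camera_model(n))
E
```

```text
pics
{'clock': 0.0, 'joints': array([-1.2256146 ,  0.43524488,  0.02495328,  1.57409552, -0.0115977 ,
        1.13398639, -0.07515612]), 'dq': array([ 0.00146272,  0.00130998, -0.00097179,  0.00056136, -0.00022278,
       -0.00024868,  0.00050814]), 'joint_efforts': array([-3.44820037e-04, -6.67861247e+01,  9.84820314e-01, -3.14458144e+01,
       -6.05315901e-02,  4.32279613e-02,  1.39234121e-04]), 'position': array([0.2704137 , 0.56286972, 0.20433177]), 'ee_rot': array([-6.97627945e-01, -3.06293217e+00,  2.47299563e-03]), 'force': array([ 0.39236662,  0.19246269, -0.65150594]), 'ft_torque': array([-0.05868428,  0.02212073,  0.03192113]), 'width': 1.0046600201844509}
top {'K': array([[398.30602819,   0.        , 255.70407966],
       [  0.        , 398.30602819, 191.09618927],
       [  0.        ,   0.        ,   1.        ]]), 'k1': 0.041758242256636685, 'xyz': array([ 0.42398709, -0.06017457,  1.31066064]), 'attitude': array([-2.18626634,  2.13109957, -0.14724968])}
side {'K': array([[474.88161079,   0.        , 262.85378563],
       [  0.        , 474.88161079, 189.82150028],
       [  0.        ,   0.        ,   1.        ]]), 'k1': 0.06344007769815137, 'xyz': array([ 0.18888089, -1.06041712,  0.78565084]), 'attitude': array([-2.11841707,  0.37908467, -0.2132808 ])}
```

View pics/top0.png

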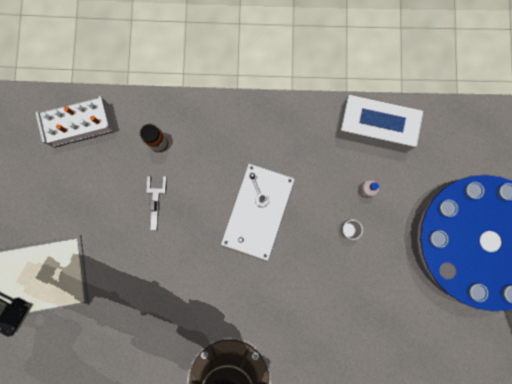

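View pics/side0.png

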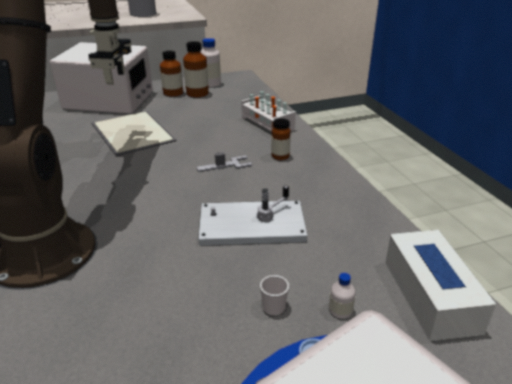

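The top view shows the spanner near (155,203), the stud near (262,200), the pin near (241,240), the knob near (252,176) and the brown jar near (154,138). Next I'll measure these.

```bash
cat > h.py <<'E'
import numpy as np, cv2
from scipy.spatial.transform import Rotation as R
from cell import sensors, vision, arm, nets
def model(n):
    m=vision.camera_model(n); return m['K'],m['k1'],np.array(m['xyz']),R.from_rotvec(m['attitude']).as_matrix()
def rays(n,uv):
    K,k1,t,Rm=model(n); uv=np.atleast_2d(np.asarray(uv,float))
    p=cv2.undistortPoints(uv.reshape(-1,1,2),K,np.array([k1,0,0,0.]))[:,0]
    return t,np.c_[p,np.ones(len(p))]@Rm.T
def atz(n,uv,z):
    t,d=rays(n,uv); return t+d*((z-t[2])/d[:,2])[:,None]
def bydepth(n,uv,depth):
    t,d=rays(n,uv); u=np.round(np.atleast_2d(uv)).astype(int); return t+d*depth[u[:,1],u[:,0]][:,None]
def proj(n,P):
    K,k1,t,Rm=model(n); 
    return cv2.projectPoints(np.atleast_2d(np.asarray(P,float)),cv2.Rodrigues(Rm.T)[0],-Rm.T@t,K,np.array([k1,0,0,0.]))[0][:,0]
def regpts(n,lab,depth):
    r=nets.cut_out(lab,n)
    if not r: return None
    v,u=np.nonzero(r[0]['region']); uv=np.c_[u,v]; ok=depth[v,u]>0
    return r[0]['score'],r[0]['uv'],uv[ok],bydepth(n,uv[ok],depth)
E
python3 - <<'E'
from h import *
for n in("top","side"):
    im,d=vision.get_image(n); np.savez(f"pics/{n}0.npz",im=im,d=d)
    for l in("grip","stand","knob","stop","nut","jam","brown_bottle","cup","white_bottle"):
        q=regpts(n,l,d)
        if q is None: print(n,l,None); continue
        s,uv,px,P=q
        print(n,l,round(s,2),np.round(uv),len(P),'med',np.median(P,0).round(3),'min',P.min(0).round(3),'max',P.max(0).round(3))
        np.savez(f"pics/{n}0_{l}.npz",px=px,P=P)
im=cv2.imread("pics/top0.png"); a=cv2.resize(im[155:270,135:215],None,fx=5,fy=5,interpolation=cv2.INTER_CUBIC);b=cv2.resize(im[155:270,215:300],None,fx=5,fy=5,interpolation=cv2.INTER_CUBIC)
cv2.imwrite("pics/z1.png",np.hstack([a[:575],b[:575]])[:, :800])
im=cv2.imread("pics/side0.png"); cv2.imwrite("pics/z2.png",cv2.resize(im[140:250,190:320],None,fx=5,fy=5,interpolation=cv2.INTER_CUBIC))
print(sensors.observe()['clock'])
E
```

```text
top grip 0.87 [154. 202.] 375 med [0.546 0.257 0.01 ] min [ 0.456  0.229 -0.003] max [0.627 0.288 0.055]
top stand 0.73 [258. 215.] 4225 med [ 0.522 -0.075  0.024] min [ 0.373 -0.187 -0.007] max [0.68  0.041 0.117]
top knob 0.47 [259. 194.] 172 med [ 0.576 -0.073  0.056] min [ 0.539 -0.105  0.021] max [ 0.635 -0.046  0.113]
top stop None
top nut 0.42 [257. 196.] 182 med [ 0.571 -0.076  0.056] min [ 0.539 -0.109  0.021] max [ 0.638 -0.046  0.113]
top jam 0.69 [259. 196.] 193 med [ 0.567 -0.077  0.056] min [ 0.539 -0.109  0.022] max [ 0.635 -0.049  0.117]
top brown_bottle 0.73 [154. 133.] 549 med [0.738 0.25  0.117] min [ 0.715  0.227 -0.007] max [0.813 0.326 0.135]
top cup 0.73 [352. 230.] 342 med [ 0.473 -0.382  0.024] min [ 0.443 -0.421 -0.004] max [ 0.502 -0.341  0.069]
top white_bottle 0.73 [261. 200.] 147 med [ 0.561 -0.078  0.057] min [ 0.539 -0.105  0.023] max [ 0.635 -0.049  0.117]
side grip 0.55 [222. 165.] 471 med [0.539 0.255 0.008] min [ 0.457  0.224 -0.005] max [0.634 0.306 0.053]
side stand 0.84 [254. 222.] 4563 med [ 0.526 -0.098  0.024] min [ 0.371 -0.195 -0.006] max [0.694 0.043 0.116]
side knob 0.49 [279. 200.] 221 med [ 0.596 -0.073  0.056] min [ 0.539 -0.11  -0.001] max [0.659 0.025 0.089]
side stop 0.57 [210. 214.] 42 med [ 0.433 -0.027  0.035] min [ 0.427 -0.032  0.022] max [ 0.441 -0.017  0.048]
side nut 0.84 [274. 209.] 390 med [ 0.571 -0.085  0.053] min [ 0.537 -0.11  -0.006] max [0.698 0.087 0.09 ]
side jam 0.76 [269. 208.] 214 med [ 0.584 -0.077  0.056] min [ 0.537 -0.11   0.044] max [ 0.641 -0.05   0.09 ]
side brown_bottle 0.6 [280. 136.] 743 med [0.738 0.238 0.075] min [ 0.713  0.219 -0.005] max [0.857 0.443 0.132]
side cup 0.8 [273. 293.] 955 med [ 0.474 -0.378  0.04 ] min [ 0.443 -0.405 -0.005] max [ 0.532 -0.278  0.067]
side white_bottle 0.63 [340. 295.] 910 med [ 0.599 -0.446  0.056] min [ 0.581 -0.46  -0.005] max [ 0.675 -0.347  0.1  ]
1.1
```

View pics/z1.png

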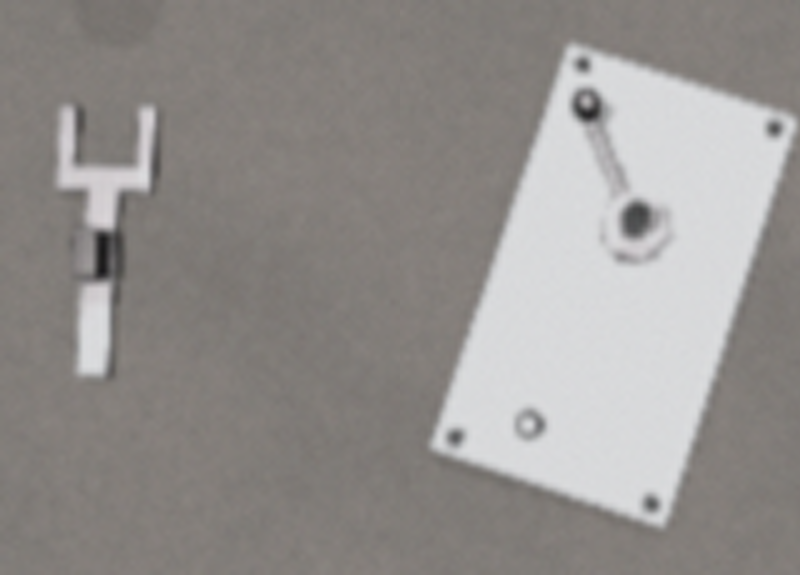

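View pics/z2.png

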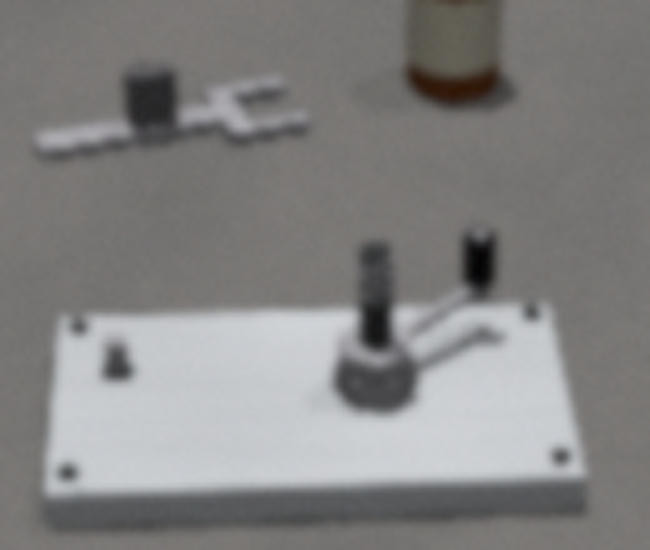

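```bash
python3 - <<'E'
import numpy as np, cv2
from h import *
def rect(P): 
    r=cv2.minAreaRect((P[:,:2]*1000).astype(np.float32)); return r
for n in("top","side"):
    im=np.load(f"pics/{n}0.npz")['im'];d=np.load(f"pics/{n}0.npz")['d']
    P=np.load(f"pics/{n}0_stand.npz")['P']
    q=P[(abs(P[:,2]-.025)<.006)]; print(n,'plate',rect(q))
    # all points near stud by depth
    v,u=np.mgrid[0:384,0:512]; uv=np.c_[u.ravel(),v.ravel()]; ok=d.ravel()>0
    W=bydepth(n,uv,d)
    for nm,(c,r,z0,z1) in dict(studtop=((.555,-.08),.06,.085,.13),jam=((.555,-.08),.022,.042,.065),knob=((.63,-.06),.05,.075,.1),pin=((.433,-.027),.025,.038,.06),grip=((.545,.255),.05,.04,.06)).items():
        m=ok&(np.hypot(W[:,0]-c[0],W[:,1]-c[1])<r)&(W[:,2]>z0)&(W[:,2]<z1); Q=W[m]
        if len(Q): print(n,nm,len(Q),Q.mean(0).round(4),'z',np.percentile(Q[:,2],[10,90]).round(3),rect(Q))
    P=np.load(f"pics/{n}0_grip.npz")['P']
    q=P[(P[:,2]>.004)]; c=q[:,:2].mean(0); U=np.linalg.svd(q[:,:2]-c)[2][0]; print(n,'spanner',c,np.degrees(np.arctan2(U[1],U[0])),rect(q))
E
```

```text
top plate ((524.8892211914062, -76.20049285888672), (159.74684143066406, 279.60003662109375), 72.84500122070312)
top studtop 35 [ 0.5573 -0.0862  0.1125] z [0.108 0.116] ((558.0037231445312, -85.89177703857422), (18.369930267333984, 15.26080322265625), 0.9202070236206055)
top jam 76 [ 0.5526 -0.082   0.0555] z [0.052 0.059] ((554.7964477539062, -81.65821075439453), (38.59652328491211, 33.1767692565918), 60.23517608642578)
top knob 29 [ 0.6301 -0.0544  0.0875] z [0.083 0.09 ] ((630.0186157226562, -54.664554595947266), (15.00609302520752, 16.88658332824707), 49.519020080566406)
top pin 10 [ 0.4313 -0.0228  0.049 ] z [0.047 0.052] ((432.1690368652344, -22.71909523010254), (9.446678161621094, 6.368471622467041), 2.749650716781616)
top grip 55 [0.5315 0.2595 0.0485] z [0.044 0.052] ((532.107421875, 259.6369323730469), (15.745207786560059, 29.325998306274414), 88.81442260742188)
top spanner [0.54338109 0.25740002] 179.18334271347123 ((542.89892578125, 253.55001831054688), (172.18850708007812, 57.547393798828125), 3.912839651107788)
side plate ((526.7355346679688, -76.73112487792969), (169.
[... 282 characters left out ...]
92188, -86.27770233154297), (33.05344772338867, 32.29393768310547), 69.0158462524414)
side knob 42 [ 0.6311 -0.0584  0.0833] z [0.077 0.088] ((631.798828125, -57.080440521240234), (16.483991622924805, 17.77225685119629), 7.534026622772217)
side pin 18 [ 0.4331 -0.0253  0.0437] z [0.04  0.047] ((433.2074890136719, -25.34115982055664), (10.429856300354004, 11.098088264465332), 17.889127731323242)
side grip 44 [0.5338 0.2575 0.0467] z [0.042 0.05 ] ((533.0869140625, 258.8315734863281), (21.981826782226562, 32.40066909790039), 68.5210952758789)
side spanner [0.54591306 0.25656256] -0.3504127882763558 ((544.4111328125, 262.13629150390625), (68.55404663085938, 173.3636932373047), 86.5748291015625)
```

```bash
cat >> h.py <<'E'
def tool(yaw):  # tool down, tool x at world yaw(deg)
    a=np.radians(yaw); return np.array([[np.cos(a),np.sin(a),0],[np.sin(a),-np.cos(a),0],[0,0,-1.]])
def plan(xyz,yaw,frm=None):
    s=sensors.observe(); p=s['position']; M=R.from_rotvec(s['ee_rot']).as_matrix()
    if frm is not None: p=np.array(frm[0]);M=tool(frm[1])
    sh=M.T@(np.array(xyz)-p)*100; w=np.degrees(R.from_matrix(M.T@tool(yaw)).as_rotvec())
    print('t',sh.round(2),'w',w.round(2),'rows>=',round(max(np.linalg.norm(sh)/4.17,np.linalg.norm(w)/7.16),1))
def st():
    s=sensors.observe(); M=R.from_rotvec(s['ee_rot']).as_matrix()
    print('t',round(s['clock'],2),'p',s['position'].round(4),'yaw',np.degrees(np.arctan2(M[1,0],M[0,0])).round(2),'tilt',np.degrees(np.arccos(-M[2,2])).round(2),'F',s['force'].round(1),'w',round(s['width'],3)); return s
E
python3 - <<'E'
from h import *
u=np.array([[154,230.4],[156,190.6],[156.7,176]])
for z in(.01,): print(atz("top",u,z))
u=atz("top",u,.01); 
for a,b in((0,1),(0,2)): e=u[b]-u[a];print(np.degrees(np.arctan2(e[1],e[0])),np.hypot(*e[:2]))
# side: handle end, head; from crop /5+(190,140)
v=np.array([[42,146],[228,104],[298,100]])/5+[190,140]
print(atz("side",v,.008))
# refine: grip block faces by depth, fit spanner silhouette model in top depth/brightness
im=np.load("pics/top0.npz")['im'].astype(float).mean(2)
def model_pts(x,y,yaw):
    a=np.radians(yaw); M=np.array([[np.cos(a),-np.sin(a)],[np.sin(a),np.cos(a)]])
    def rc(x0,x1,y0,y1): return np.array([[x0,y0],[x1,y0],[x1,y1],[x0,y1]])
    out=[]
    for q in(rc(-.077,.055,-.01,.01),rc(.049,.061,-.031,.031),rc(.049,.100,.0208,.031),rc(.049,.100,-.031,-.0208)):
        w=q@M.T+[x,y]; out.append(proj("top",np.c_[w,np.full(4,.01)]))
    return out
from scipy.optimize import minimize
sub=(slice(165,240),slice(135,180)); S=8
def cost(p):
    m=np.zeros((75*S,45*S),np.uint8)
    for q in model_pts(p[0]/1000,p[1]/1000,p[2]): cv2.fillConvexPoly(m,np.round((q-[135,165]+.5)*S).astype(np.int32),255)
    m=cv2.GaussianBlur(cv2.resize(m,(45,75),interpolation=cv2.INTER_AREA).astype(float),(0,0),.6)
    g=im[sub].copy(); keep=np.ones_like(g,bool); keep[33:48,8:30]=False  # grip block area rows198-212
    return -np.corrcoef(m[keep],g[keep])[0,1]
best=min((minimize(cost,[532+dx,257+dy,y0],method='Nelder-Mead',options=dict(initial_simplex=np.array([[532+dx,257+dy,y0],[538+dx,257+dy,y0],[532+dx,262+dy,y0],[532+dx,257+dy,y0+4]]))) for dx in(0,) for dy in(0,) for y0 in(-3,2)),key=lambda r:r.fun)
print(best.x,best.fun)
st()
E
```

```text
[[0.45508328 0.25704537 0.01      ]
 [0.58487522 0.25812243 0.01      ]
 [0.63334951 0.25856699 0.01      ]]
0.4754515142692639 0.12979640901859443
0.4890474823275669 0.17827272621031598
[[0.46041637 0.25186617 0.008     ]
 [0.58991726 0.26371994 0.008     ]
 [0.63550264 0.25299993 0.008     ]]
[ 5.32620885e+02  2.61563873e+02 -1.22391823e-01] -0.951539464077298
t 1.1 p [0.2706 0.5634 0.2051] yaw 154.34 tilt 0.0 F [0.4 0.4 0. ] w 1.001
```

```bash
python3 - <<'E'
from h import *
plan([.532,.260,.12],180)
plan([.532,.260,.036],180,([.532,.260,.12],180))
E
```

```text
t [-36.7  -16.03   8.51] w [  0.     0.   -25.66] rows>= 9.8
t [0.  0.  8.4] w [0. 0. 0.] rows>= 2.0
```

```bash
python3 -m handwheel '[{"tx":-36.7,"ty":-16.0,"tz":8.5,"wz":-25.7},{"tx":-36.7,"ty":-16.0,"tz":8.5,"wz":-25.7},{"tx":-36.7,"ty":-16.0,"tz":8.5,"wz":-25.7},{"tx":-36.7,"ty":-16.0,"tz":8.5,"wz":-25.7},{"tx":-36.7,"ty":-16.0,"tz":8.5,"wz":-25.7},{"tx":-36.7,"ty":-16.0,"tz":8.5,"wz":-25.7},{"tx":-36.7,"ty":-16.0,"tz":8.5,"wz":-25.7},{"tx":-36.7,"ty":-16.0,"tz":8.5,"wz":-25.7},{"tx":-36.7,"ty":-16.0,"tz":8.5,"wz":-25.7},{"tx":-36.7,"ty":-16.0,"tz":8.5,"wz":-25.7},{"tx":-36.7,"ty":-16.0,"tz":8.5,"wz":-25.7},{"tx":-36.7,"ty":-16.0,"tz":8.5,"wz":-25.7,"claw":0.6}]' 25
python3 - <<'E'
from h import *
st(); plan([.532,.260,.036],180)
E
```

```text
t 1.1 p [0.2706 0.5634 0.2051] yaw 154.34 tilt 0.0 F [0.4 0.4 0. ] w 1.001
t [-36.7  -16.03  16.91] w [  0.     0.   -25.66] rows>= 10.4invalid input
```

```bash
python3 -m handwheel --help; python3 -m handwheel '[{"tx":-4.0,"ty":-1.6,"tz":0.8,"claw":1}]'; python3 -c "
from h import *;st()"
```

```text
t 1.1 p [0.2706 0.5634 0.2051] yaw 154.34 tilt 0.0 F [0.4 0.4 0. ] w 1.001invalid input: not JSON, or not a number
invalid input
```

```bash
python3 -c "
from h import *;plan([.532,.260,.12],180)"
```

```text
t [-36.7  -16.03   8.51] w [  0.     0.   -25.66] rows>= 9.8
```

```bash
python3 -m handwheel '[{"tx":-4.0,"ty":-1.6,"tz":0.8,"wx":0,"wy":0,"wz":0,"claw":1}]'; python3 -c "
from h import *;st();plan([.532,.260,.12],180)"
```

```text
clock: 1.18
position: [0.2912, 0.54, 0.1985]
ee_rot: [-0.68, -3.062, -0.008]
force: [0.8, 1.4, 0.5]
width: 1.001
t 1.18 p [0.2912 0.54   0.1985] yaw 154.98 tilt 0.4 F [0.8 1.4 0.5] w 1.001
t [-33.71 -15.22   7.59] w [  0.3   -0.27 -25.02] rows>= 9.1
```

```bash
python3 -m handwheel '[{"tx":-32.7,"ty":-14.4,"tz":7.7,"wx":0,"wy":0,"wz":-25.7,"claw":0.6},{"tx":-32.7,"ty":-14.4,"tz":7.7,"wx":0,"wy":0,"wz":-25.7,"claw":0.6},{"tx":-32.7,"ty":-14.4,"tz":7.7,"wx":0,"wy":0,"wz":-25.7,"claw":0.6},{"tx":-32.7,"ty":-14.4,"tz":7.7,"wx":0,"wy":0,"wz":-25.7,"claw":0.6},{"tx":-32.7,"ty":-14.4,"tz":7.7,"wx":0,"wy":0,"wz":-25.7,"claw":0.6},{"tx":-32.7,"ty":-14.4,"tz":7.7,"wx":0,"wy":0,"wz":-25.7,"claw":0.6},{"tx":-32.7,"ty":-14.4,"tz":7.7,"wx":0,"wy":0,"wz":-25.7,"claw":0.6},{"tx":-32.7,"ty":-14.4,"tz":7.7,"wx":0,"wy":0,"wz":-25.7,"claw":0.6},{"tx":-32.7,"ty":-14.4,"tz":7.7,"wx":0,"wy":0,"wz":-25.7,"claw":0.6},{"tx":-32.7,"ty":-14.4,"tz":7.7,"wx":0,"wy":0,"wz":-25.7,"claw":0.6},{"tx":-32.7,"ty":-14.4,"tz":7.7,"wx":0,"wy":0,"wz":-25.7,"claw":0.6}]' 25
python3 - <<'E'
from h import *
st(); plan([.532,.260,.036],180)
for n in("top","side"):
    im,d=vision.get_image(n); cv2.imwrite(f"pics/{n}1.png",im)
a=cv2.imread("pics/side1.png")[60:230,130:330]; cv2.imwrite("pics/z3.png",cv2.resize(a,None,fx=3,fy=3))
E
```

```text
clock: 2.1
position: [0.532, 0.2592, 0.12]
ee_rot: [-0.007, -3.141, 0.002]
force: [-0.5, 1.2, -1.1]
width: 0.603
t 2.1 p [0.532  0.2592 0.12  ] yaw 179.76 tilt 0.07 F [-0.5  1.2 -1.1] w 0.603
t [-0.    0.09  8.4 ] w [-0.07 -0.01 -0.24] rows>= 2.0
```

View pics/z3.png

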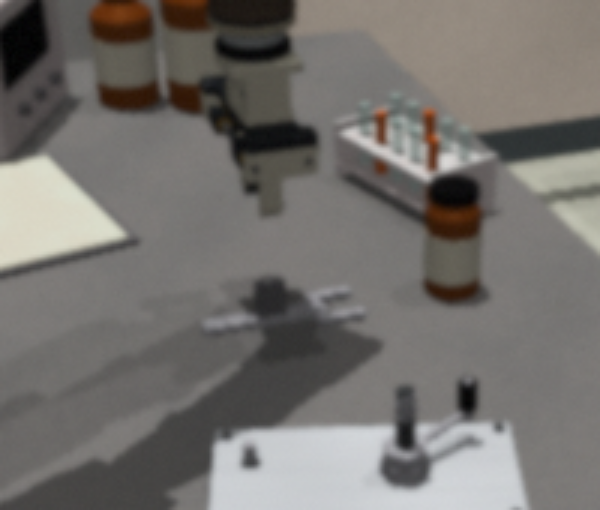

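The gripper hangs over the grip block (block at about (270,295) in the crop) and lies across the spanner as planned. I'll descend and close.

```bash
python3 -m handwheel '[{"tx":0,"ty":0,"tz":3,"wx":0,"wy":0,"wz":0,"claw":0.6},{"tx":0,"ty":0,"tz":6,"wx":0,"wy":0,"wz":0,"claw":0.6},{"tx":0,"ty":0,"tz":8,"wx":0,"wy":0,"wz":0,"claw":0.6},{"tx":0,"ty":0,"tz":8.4,"wx":0,"wy":0,"wz":0,"claw":0.4},{"tx":0,"ty":0,"tz":8.4,"wx":0,"wy":0,"wz":0,"claw":0.05},{"tx":0,"ty":0,"tz":8.4,"wx":0,"wy":0,"wz":0,"claw":0.05},{"tx":0,"ty":0,"tz":8.4,"wx":0,"wy":0,"wz":0,"claw":0.05},{"tx":0,"ty":0,"tz":8.4,"wx":0,"wy":0,"wz":0,"claw":0.05},{"tx":0,"ty":0,"tz":8.4,"wx":0,"wy":0,"wz":0,"claw":0.05}]' 25
python3 - <<'E'
from h import *
st(); 
for n in("top","side"):
    im,d=vision.get_image(n); cv2.imwrite(f"pics/{n}2.png",im)
    q=regpts(n,"grip",d); print(q[0],q[1],len(q[3]))
    P=q[3]; P=P[(P[:,2]>.003)&(P[:,2]<.02)]; print(P.min(0),P.max(0)); 
    h=P[P[:,0]<.5]; g=P[P[:,0]>.58]; print('handle y',h[:,1].mean(), h[:,0].min(),'head',g[:,1].mean(),g[:,0].max())
a=cv2.imread("pics/side2.png")[60:230,130:330]; b=cv2.imread("pics/top2.png")[130:250,110:210]
cv2.imwrite("pics/z4.png",np.hstack([cv2.resize(a,(480,408)),cv2.resize(b,(320,408))]))
E
```

```text
clock: 2.95
position: [0.5314, 0.2623, 0.0378]
ee_rot: [-0.001, 3.14, 0.002]
force: [-0.1, -0.1, -0.1]
width: 0.213
t 2.95 p [0.5314 0.2623 0.0378] yaw -179.96 tilt 0.12 F [-0.1 -0.1 -0.1] w 0.213
0.61 [156.1, 187.1] 212
[0.45607355 0.22930656 0.00345527] [0.62969227 0.29101188 0.01689165]
handle y 0.2596970880899398 0.4560735490333574 head 0.25542381910266165 0.6296922675466861
0.6 [218.9, 162.7] 369
[0.45921472 0.22802245 0.00301199] [0.60394862 0.28858934 0.01965553]
handle y 0.25852576160584784 0.45921472303711797 head 0.2559767702936967 0.6039486246315919
```

View pics/z4.png

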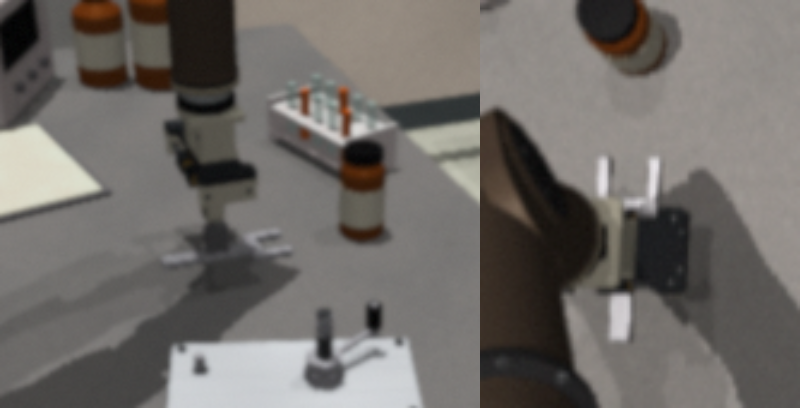

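```bash
python3 -m handwheel '[{"tx":0,"ty":0,"tz":0,"wx":0,"wy":0,"wz":0,"claw":0.05},{"tx":0,"ty":0,"tz":0,"wx":0,"wy":0,"wz":0,"claw":0.05},{"tx":0,"ty":0,"tz":0,"wx":0,"wy":0,"wz":0,"claw":0.05}]' 25
python3 -c "
from h import *
st()"
```

```text
clock: 3.4
position: [0.5307, 0.2617, 0.0365]
ee_rot: [0.001, -3.142, -0.0]
force: [0.4, -0.1, 0.2]
width: 0.051
t 3.4 p [0.5307 0.2617 0.0365] yaw -179.97 tilt 0.0 F [ 0.4 -0.1  0.2] w 0.051
```

```bash
python3 - <<'E'
from h import *
st(); 
for n in("top","side"):
    im,d=vision.get_image(n); cv2.imwrite(f"pics/{n}3.png",im)
a=cv2.imread("pics/side3.png")[110:200,170:280]; b=cv2.imread("pics/top3.png")[150:250,110:210]
cv2.imwrite("pics/z5.png",np.hstack([cv2.resize(a,(480,400),interpolation=2),cv2.resize(b,(320,400))]))
print(proj("side",[[.532,.26,.05]]),proj("top",[[.532,.26,.05]]))
E
```

```text
t 3.4 p [0.5307 0.2617 0.0365] yaw -179.97 tilt 0.0 F [ 0.4 -0.1  0.2] w 0.051
[[218.5299761  152.98751388]] [[151.41040037 205.54189522]]
```

View pics/z5.png

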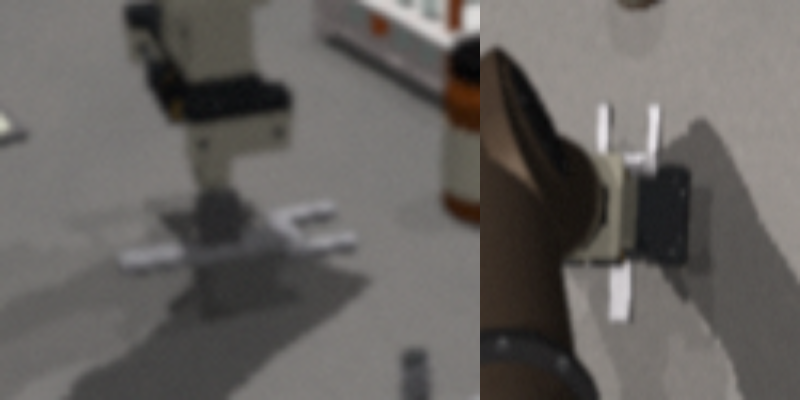

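```bash
python3 - <<'E'
from h import *
im,d=vision.get_image("side")
print(proj("side",[[.5307,.2617,.0225],[.5307,.2617,.05],[.5307,.2617,.08]]))
for v in range(135,180,2):
    us=np.arange(212,228,3); P=bydepth("side",np.c_[us,np.full(len(us),v)],d); print(v,[tuple(int(round(1000*x)) for x in p) for p in P], im[v,218])
st()
E
```

```text
[[218.39223433 160.23844368]
 [217.99722015 152.81650073]
 [217.5556837  144.54974064]]
135 [(494, 178, 159), (501, 170, 161), (509, 167, 162), (518, 166, 160), (527, 165, 160), (537, 167, 157)] [16 16 15]
137 [(493, 178, 153), (499, 165, 158), (510, 172, 152), (518, 167, 154), (528, 171, 150), (538, 174, 147)] [44 48 49]
139 [(494, 182, 144), (501, 175, 146), (509, 167, 148), (520, 175, 143), (529, 174, 142), (537, 170, 142)] [71 80 82]
141 [(493, 178, 140), (500, 172, 141), (511, 177, 137), (518, 171, 138), (529, 177, 133), (538, 177, 132)] [70 78 80]
143 [(553, 426, 2), (501, 177, 132), (511, 179, 129), (518, 171, 132), (528, 173, 129), (539, 178, 125)] [72 80 82]
145 [(551, 421, -3), (501, 176, 126), (510, 178, 123), (519, 175, 123), (592, 408, -4), (602, 402, -3)] [74 82 85]
147 [(546, 402, -1), (520, 255, 76), (528, 249, 78), (537, 243, 79), (585, 383, 2), (596, 384, -1)] [73 82 85]
149 [(543, 390, -2), (519, 253, 70), (527, 245, 73), (537, 245, 71), (189, -1060, 786), (592, 370, -1)] [73 82 84]
151 [(538, 373, -1), (519, 255, 62), (528, 249, 63), (537, 248, 62), (580, 367, -5)
[... 956 characters left out ...]
244, 0), (532, 240, 1), (543, 243, -3), (552, 237, -1)] [58 58 58]
171 [(501, 238, 1), (511, 238, -1), (521, 239, -4), (529, 229, 0), (539, 228, -1), (550, 231, -5)] [49 49 50]
173 [(498, 226, 1), (510, 232, -5), (517, 222, -1), (526, 219, -1), (535, 215, -1), (543, 210, 1)] [49 51 51]
175 [(496, 219, -2), (505, 216, -2), (514, 213, -3), (523, 210, -3), (531, 201, 0), (541, 200, -1)] [49 50 50]
177 [(492, 205, -1), (502, 203, -2), (511, 200, -2), (519, 195, -1), (529, 194, -2), (538, 192, -4)] [45 46 45]
179 [(490, 198, -4), (499, 193, -3), (506, 183, 1), (515, 183, -1), (525, 182, -2), (533, 176, -1)] [43 45 44]
t 3.55 p [0.5307 0.2618 0.0365] yaw -179.96 tilt 0.01 F [-0.1  0.2  0.1] w 0.05
```

```bash
python3 - <<'E'
from h import *
print(arm.tip_reach,[x for x in dir(arm) if x[0]!='_'],[x for x in dir(sensors) if x[0]!='_'])
a=cv2.imread("pics/side3.png")[120:180,190:260]; c=cv2.imread("pics/side1.png")[100:190,190:260]
cv2.imwrite("pics/z6.png",np.hstack([cv2.resize(a,(466,400),interpolation=2),cv2.resize(c,(311,400),interpolation=2)]))
E
```

```text
0.014 ['PlanningError', 'sign_off', 'tip_reach'] ['observe']
```

View pics/z6.png

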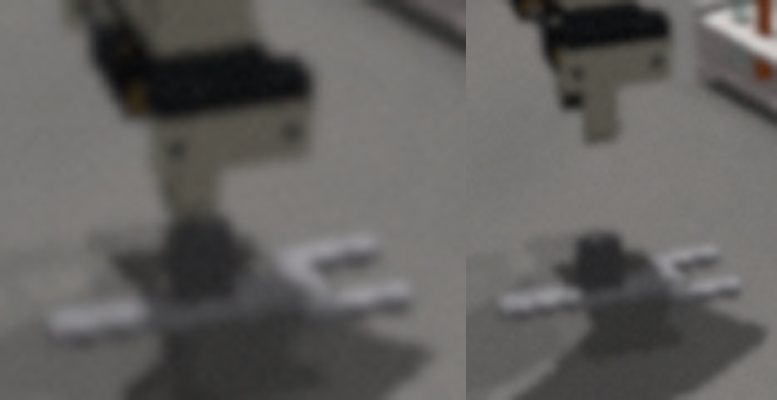

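```bash
python3 - <<'E'
from h import *
for t in ([.532,.2592-.0276,.106],[.532,.2592-.045,.106],[.532,.2592-.0276,.136],[.532,.262-.0025,.0225],[.532,.262-.02,.0225],[.532,.252,.05],[.532,.252,.01]): print(t,proj("side",[t]))
E
```

```text
[0.532, 0.23159999999999997, 0.106] [[220.21092076 141.25723787]]
[0.532, 0.2142, 0.106] [[221.78184976 143.67634175]]
[0.532, 0.23159999999999997, 0.136] [[219.77571586 132.5528587 ]]
[0.532, 0.2595, 0.0225] [[218.96241986 160.48283302]]
[0.532, 0.24200000000000002, 0.0225] [[220.4607686  162.97794931]]
[0.532, 0.252, 0.05] [[219.21670528 154.1033116 ]]
[0.532, 0.252, 0.01] [[219.77329022 164.88199983]]
```

The depth and the picture agree that the fingertips are just above the block's top (about z = 0.052), roughly 30 mm higher than the stated tip reach implies. So the fingers closed above the block. I'll open them and descend in small checked steps.

```bash
python3 -m handwheel '[{"tx":0,"ty":0,"tz":0,"wx":0,"wy":0,"wz":0,"claw":0.5},{"tx":0,"ty":0,"tz":0,"wx":0,"wy":0,"wz":0,"claw":0.5},{"tx":0,"ty":0,"tz":0,"wx":0,"wy":0,"wz":0,"claw":0.5},{"tx":0,"ty":0,"tz":0,"wx":0,"wy":0,"wz":0,"claw":0.5},{"tx":0,"ty":0,"tz":0,"wx":0,"wy":0,"wz":0,"claw":0.5},{"tx":0,"ty":0,"tz":0.5,"wx":0,"wy":0,"wz":0,"claw":0.5},{"tx":0,"ty":0,"tz":1.0,"wx":0,"wy":0,"wz":0,"claw":0.5},{"tx":0,"ty":0,"tz":1.3,"wx":0,"wy":0,"wz":0,"claw":0.5},{"tx":0,"ty":0,"tz":1.3,"wx":0,"wy":0,"wz":0,"claw":0.5}]' 25
python3 - <<'E'
from h import *
st(); 
im,d=vision.get_image("side"); cv2.imwrite("pics/z7.png",cv2.resize(im[110:190,180:270],(720,600),interpolation=2))
E
```

```text
clock: 4.3
position: [0.5301, 0.2614, 0.0224]
ee_rot: [0.001, -3.14, 0.001]
force: [0.3, -0.2, -0.5]
width: 0.497
t 4.3 p [0.5301 0.2614 0.0224] yaw -179.96 tilt 0.09 F [ 0.3 -0.2 -0.5] w 0.497
```

View pics/z7.png

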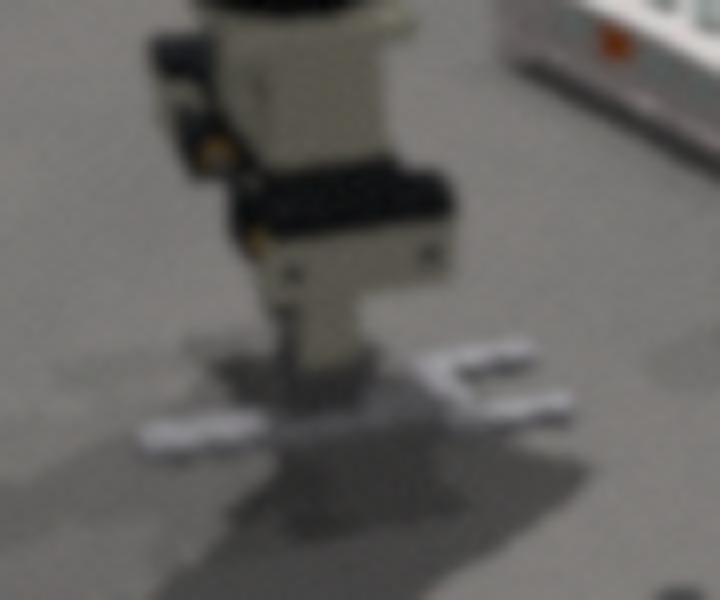

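The near fingertip now shows at about (335,362) in the crop, which puts it near z = 0.046. It still has to go about 2 cm lower.

```bash
python3 -m handwheel '[{"tx":0,"ty":0,"tz":0.4,"wx":0,"wy":0,"wz":0,"claw":0.5},{"tx":0,"ty":0,"tz":0.8,"wx":0,"wy":0,"wz":0,"claw":0.5},{"tx":0,"ty":0,"tz":1.2,"wx":0,"wy":0,"wz":0,"claw":0.5},{"tx":0,"ty":0,"tz":1.2,"wx":0,"wy":0,"wz":0,"claw":0.5}]' 25
python3 - <<'E'
from h import *
st(); 
im,d=vision.get_image("side"); cv2.imwrite("pics/z8.png",cv2.resize(im[110:190,180:270],(720,600),interpolation=2))
E
```

```text
clock: 4.68
position: [0.5302, 0.2615, 0.0106]
ee_rot: [0.001, -3.141, 0.001]
force: [0.1, -0.4, -0.9]
width: 0.503
t 4.68 p [0.5302 0.2615 0.0106] yaw -179.96 tilt 0.07 F [ 0.1 -0.4 -0.9] w 0.503
```

View pics/z8.png

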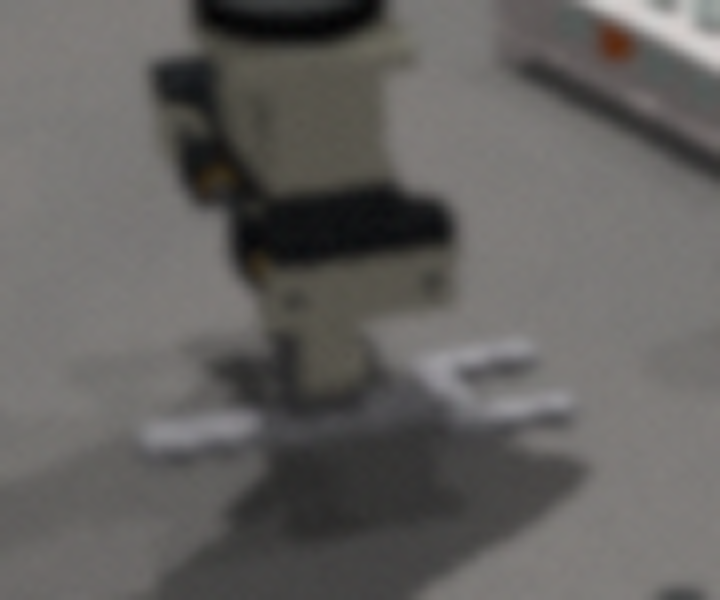

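```bash
python3 - <<'E'
from h import *
im,d=vision.get_image("side")
for v in (150,153,156,159,161,163,165):
    us=np.arange(214,232,2); P=bydepth("side",np.c_[us,np.full(len(us),v)],d); print(v,[tuple(int(round(1000*x)) for x in p) for p in P])
im,d=vision.get_image("top")
v,u=np.mgrid[150:250,100:220]; W=bydepth("top",np.c_[u.ravel(),v.ravel()],d)
for z0,z1 in((.10,.13),(.13,.16)):
    m=(W[:,2]>z0)&(W[:,2]<z1)&(W[:,1]<.3); print(z0,m.sum(),W[m].min(0),W[m].max(0))
E
```

```text
150 [(497, 176, 110), (502, 172, 110), (508, 174, 108), (514, 172, 108), (522, 177, 104), (528, 176, 104), (533, 174, 104), (540, 174, 103), (547, 176, 100)]
153 [(496, 174, 100), (501, 172, 100), (508, 175, 97), (527, 224, 69), (533, 222, 69), (539, 220, 69), (579, 340, 0), (587, 342, -2), (593, 338, -1)]
156 [(535, 336, -1), (522, 255, 43), (519, 219, 62), (525, 218, 62), (533, 223, 58), (540, 224, 56), (575, 327, -4), (581, 321, -2), (585, 313, 2)]
159 [(529, 315, 0), (522, 257, 31), (520, 223, 50), (526, 224, 48), (533, 224, 46), (540, 224, 45), (569, 305, -3), (575, 303, -3), (581, 298, -1)]
161 [(525, 299, 1), (520, 250, 28), (519, 223, 42), (528, 230, 37), (535, 232, 35), (546, 249, 23), (564, 291, -2), (566, 273, 7), (572, 269, 8)]
163 [(523, 294, -4), (520, 251, 20), (527, 254, 17), (534, 254, 16), (542, 259, 11), (547, 255, 12), (555, 259, 9), (561, 256, 9), (567, 254, 9)]
165 [(516, 264, 7), (521, 257, 9), (527, 255, 9), (533, 251, 10), (539, 250, 9), (546, 251, 7), (554, 254, 4), (560, 252, 4), (567, 253, 2)]
0.1 65 [0.49212625 0.16695459 0.10687092] [0.56481103 0.23484566 0.12858685]
0.13 383 [0.49203474 0.1654761  0.13268497] [0.56371085 0.22098168 0.15976119]
```

```bash
python3 -m handwheel '[{"tx":0,"ty":0,"tz":0.4,"wx":0,"wy":0,"wz":0,"claw":0.5},{"tx":0,"ty":0,"tz":0.8,"wx":0,"wy":0,"wz":0,"claw":0.5},{"tx":0,"ty":0,"tz":1.2,"wx":0,"wy":0,"wz":0,"claw":0.5},{"tx":0,"ty":0,"tz":1.2,"wx":0,"wy":0,"wz":0,"claw":0.1},{"tx":0,"ty":0,"tz":1.2,"wx":0,"wy":0,"wz":0,"claw":0.1},{"tx":0,"ty":0,"tz":1.2,"wx":0,"wy":0,"wz":0,"claw":0.1},{"tx":0,"ty":0,"tz":1.2,"wx":0,"wy":0,"wz":0,"claw":0.1},{"tx":0,"ty":0,"tz":1.2,"wx":0,"wy":0,"wz":0,"claw":0.1},{"tx":0,"ty":0,"tz":1.2,"wx":0,"wy":0,"wz":0,"claw":0.1}]' 25
python3 - <<'E'
from h import *
st(); 
im,d=vision.get_image("side"); cv2.imwrite("pics/z9.png",cv2.resize(im[110:190,180:270],(720,600),interpolation=2))
E
```

```text
clock: 5.58
position: [0.5308, 0.2618, -0.0003]
ee_rot: [-0.001, 3.141, 0.0]
force: [-0.2, -0.5, 0.8]
width: 0.171
t 5.58 p [ 5.308e-01  2.618e-01 -3.000e-04] yaw -179.96 tilt 0.01 F [-0.2 -0.5  0.8] w 0.171
```

View pics/z9.png

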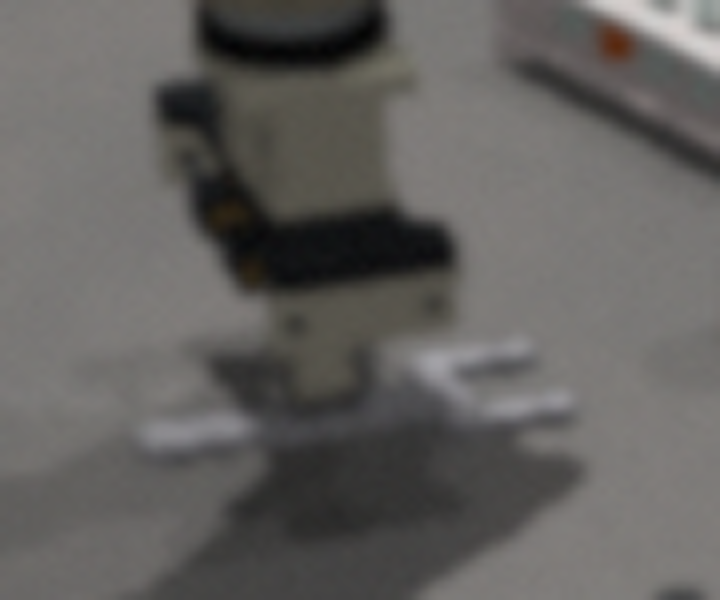

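The gripper stopped at 15.7 mm, so it holds the block. I'll lift, check, and plan the carry.

```bash
python3 -m handwheel '[{"tx":0,"ty":0,"tz":-3,"wx":0,"wy":0,"wz":0,"claw":0.1},{"tx":0,"ty":0,"tz":-6,"wx":0,"wy":0,"wz":0,"claw":0.1},{"tx":0,"ty":0,"tz":-9,"wx":0,"wy":0,"wz":0,"claw":0.1},{"tx":0,"ty":0,"tz":-9,"wx":0,"wy":0,"wz":0,"claw":0.1}]' 40
python3 - <<'E'
from h import *
st(); plan([.4454,-.0518,.09],162.9)
E
```

```text
clock: 5.97
position: [0.5337, 0.2634, 0.095]
ee_rot: [-0.001, 3.135, 0.007]
force: [0.6, 0.5, -2.9]
width: 0.174
t 5.97 p [0.5337 0.2634 0.095 ] yaw -179.97 tilt 0.47 F [ 0.6  0.5 -2.9] w 0.174
t [  8.85 -31.52   0.31] w [ 0.3   0.36 17.13] rows>= 7.9
```

```bash
python3 -m handwheel '[{"tx":2,"ty":-4,"tz":0,"wx":0,"wy":0,"wz":4,"claw":0.1},{"tx":4,"ty":-8,"tz":0,"wx":0,"wy":0,"wz":8,"claw":0.1},{"tx":5,"ty":-12,"tz":0,"wx":0,"wy":0,"wz":12,"claw":0.1},{"tx":6.5,"ty":-16,"tz":0,"wx":0,"wy":0,"wz":15,"claw":0.1},{"tx":7.5,"ty":-20,"tz":0,"wx":0,"wy":0,"wz":17.1,"claw":0.1},{"tx":8.5,"ty":-24,"tz":0,"wx":0,"wy":0,"wz":17.1,"claw":0.1},{"tx":8.5,"ty":-27.5,"tz":0,"wx":0,"wy":0,"wz":17.1,"claw":0.1},{"tx":8.5,"ty":-30,"tz":0,"wx":0,"wy":0,"wz":17.1,"claw":0.1},{"tx":8.5,"ty":-31.3,"tz":0,"wx":0,"wy":0,"wz":17.1,"claw":0.1},{"tx":8.5,"ty":-31.3,"tz":0,"wx":0,"wy":0,"wz":17.1,"claw":0.1},{"tx":8.5,"ty":-31.3,"tz":0,"wx":0,"wy":0,"wz":17.1,"claw":0.1}]' 40
python3 - <<'E'
from h import *
st(); plan([.4454,-.0518,.09],162.9)
for n in("top","side"):
    im,d=vision.get_image(n); cv2.imwrite(f"pics/{n}4.png",im); np.savez(f"pics/{n}4.npz",im=im,d=d)
a=cv2.imread("pics/side4.png")[120:260,180:330]; b=cv2.imread("pics/top4.png")[150:270,200:310]
cv2.imwrite("pics/z10.png",np.hstack([cv2.resize(a,(429,400),interpolation=2),cv2.resize(b,(367,400),interpolation=2)]))
E
```

```text
clock: 6.88
position: [0.4455, -0.0517, 0.0892]
ee_rot: [-0.469, -3.106, -0.0]
force: [-0.3, 0.7, -2.5]
width: 0.166
t 6.88 p [ 0.4455 -0.0517  0.0892] yaw 162.82 tilt 0.04 F [-0.3  0.7 -2.5] w 0.166
t [ 0.   -0.01 -0.08] w [-0.   -0.04 -0.08] rows>= 0.0
```

View pics/z10.png

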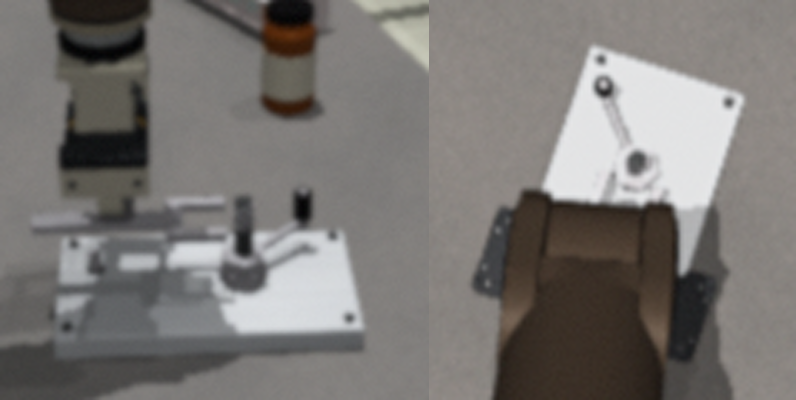

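The spanner is held level over the plate, with its jaw behind the stud. The prong ends show near (610,190) and (655,195) in the right crop. I'll go down to about 1 cm above the plate.

```bash
python3 -m handwheel '[{"tx":0,"ty":0,"tz":2,"wx":0,"wy":0,"wz":0,"claw":0.1},{"tx":0,"ty":0,"tz":4,"wx":0,"wy":0,"wz":0,"claw":0.1},{"tx":0,"ty":0,"tz":5.2,"wx":0,"wy":0,"wz":0,"claw":0.1},{"tx":0,"ty":0,"tz":5.6,"wx":0,"wy":0,"wz":0,"claw":0.1},{"tx":0,"ty":0,"tz":5.6,"wx":0,"wy":0,"wz":0,"claw":0.1},{"tx":0,"ty":0,"tz":5.6,"wx":0,"wy":0,"wz":0,"claw":0.1}]' 40
python3 - <<'E'
from h import *
st()
for n in("top","side"):
    im,d=vision.get_image(n); cv2.imwrite(f"pics/{n}5.png",im); np.savez(f"pics/{n}5.npz",im=im,d=d)
a=cv2.imread("pics/side5.png")[170:255,190:310]; b=cv2.imread("pics/top5.png")[160:260,215:300]
cv2.imwrite("pics/z11.png",cv2.resize(a,(792,561),interpolation=2));cv2.imwrite("pics/z12.png",cv2.resize(b,(510,600),interpolation=2))
E
```

```text
clock: 7.48
position: [0.4461, -0.0505, 0.0337]
ee_rot: [-0.464, -3.107, -0.0]
force: [0.1, -0.5, -2.7]
width: 0.171
t 7.48 p [ 0.4461 -0.0505  0.0337] yaw 163.01 tilt 0.02 F [ 0.1 -0.5 -2.7] w 0.171
```

View pics/z11.png

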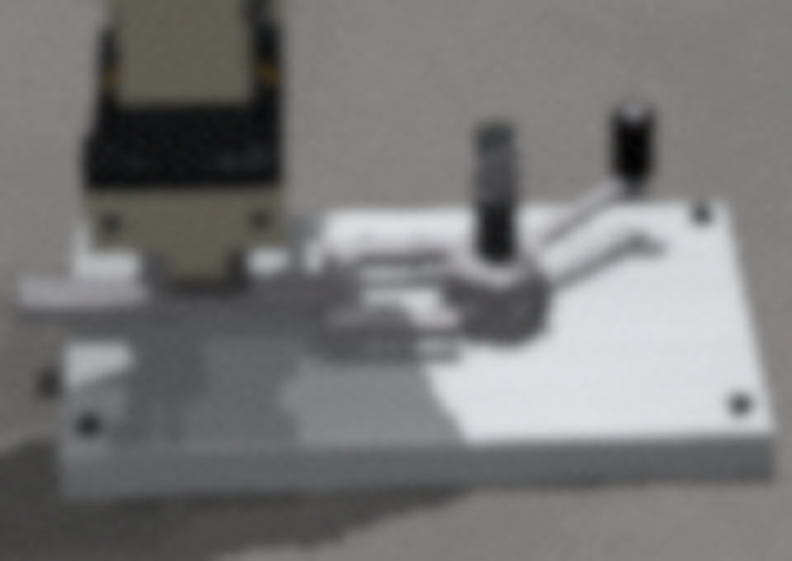

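View pics/z12.png

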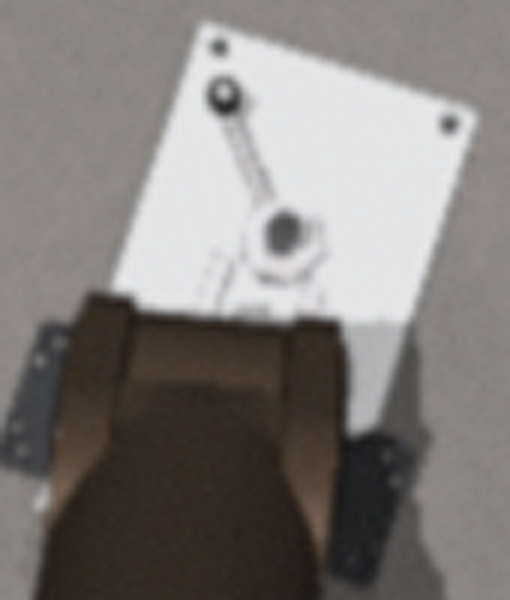

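```bash
python3 -m handwheel '[{"tx":0,"ty":0,"tz":0.3,"wx":0,"wy":0,"wz":0,"claw":0.1},{"tx":0,"ty":0,"tz":0.6,"wx":0,"wy":0,"wz":0,"claw":0.1},{"tx":0,"ty":0,"tz":0.8,"wx":0,"wy":0,"wz":0,"claw":0.1},{"tx":0,"ty":0,"tz":0.8,"wx":0,"wy":0,"wz":0,"claw":0.1},{"tx":0,"ty":0,"tz":0.8,"wx":0,"wy":0,"wz":0,"claw":0.1}]' 40
cat >> h.py <<'E'
STUD=np.array([.5582,-.0865]); YAW=-17.1
def overlay(n,im,gx,gy,yaw,z,scale,box,fn,stud=STUD,nutyaw=YAW):
    r0,r1,c0,c1=box; a=cv2.resize(im[r0:r1,c0:c1],None,fx=scale,fy=scale,interpolation=2)
    def dr(P,col):
        q=((proj(n,P)-[c0,r0]+.5)*scale).astype(int); cv2.polylines(a,[q.reshape(-1,1,2)],True,col,1)
    def tf(xy,x,y,w):
        t=np.radians(w); return xy@np.array([[np.cos(t),np.sin(t)],[-np.sin(t),np.cos(t)]])+[x,y]
    s=np.array([[-77,-10],[49,-10],[49,-31],[100,-31],[100,-20.75],[61,-20.75],[61,20.75],[100,20.75],[100,31],[49,31],[49,10],[-77,10]])/1000
    w=tf(s,gx,gy,yaw); dr(np.c_[w,np.full(len(w),z+.01)],(0,0,255))
    an=np.radians(np.arange(0,360,60)); hx=np.c_[np.cos(an),np.sin(an)]*.0231; w=tf(hx,*stud,nutyaw)
    dr(np.c_[w,np.full(6,.041)],(0,255,0)); 
    c=np.radians(np.arange(0,360,20)); w=stud+np.c_[np.cos(c),np.sin(c)]*.009; dr(np.c_[w,np.full(18,.115)],(255,0,0))
    w=tf(np.array([[-175,-80],[105,-80],[105,80],[-175,80]])/1000,*stud,YAW); dr(np.c_[w,np.full(4,.025)],(255,0,255))
    p=tf(np.array([[-.14,.0235]]),*stud,YAW)[0]; w=p+np.c_[np.cos(c),np.sin(c)]*.006; dr(np.c_[w,np.full(18,.047)],(0,160,255))
    cv2.imwrite(fn,a)
E
python3 - <<'E'
from h import *
s=st()
for n,b,sc in(("top",(160,260,215,300),6),("side",(170,255,190,310),6.5)):
    im,d=vision.get_image(n); np.savez(f"pics/{n}6.npz",im=im,d=d)
    overlay(n,im,s['position'][0],s['position'][1],-17.1,.025,sc,b,f"pics/{n}6o.png")
im=np.load("pics/top0.npz")['im']; overlay("top",im,.532,.26,0,0,6,(160,260,215,300),"pics/top0o.png")
E
```

```text
clock: 8.0
position: [0.4458, -0.0513, 0.0254]
ee_rot: [-0.466, -3.106, 0.0]
force: [-0.1, -0.2, -1.5]
width: 0.169
t 8.0 p [ 0.4458 -0.0513  0.0254] yaw 162.93 tilt 0.02 F [-0.1 -0.2 -1.5] w 0.169
```

View pics/side6o.png

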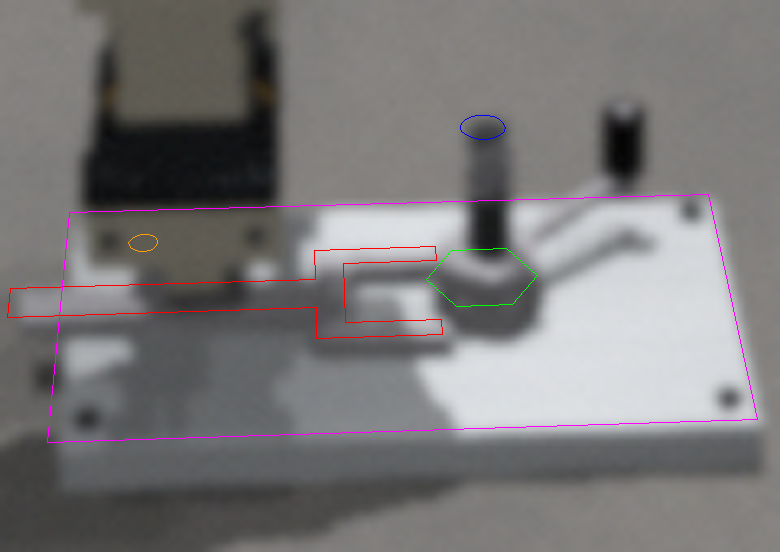

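View pics/top6o.png

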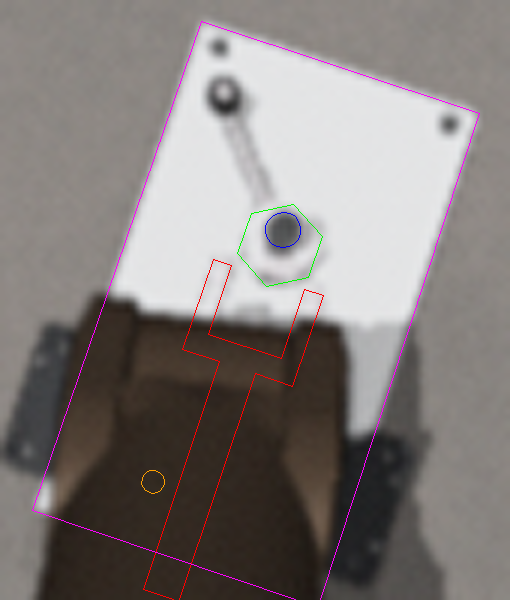

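View pics/top0o.png

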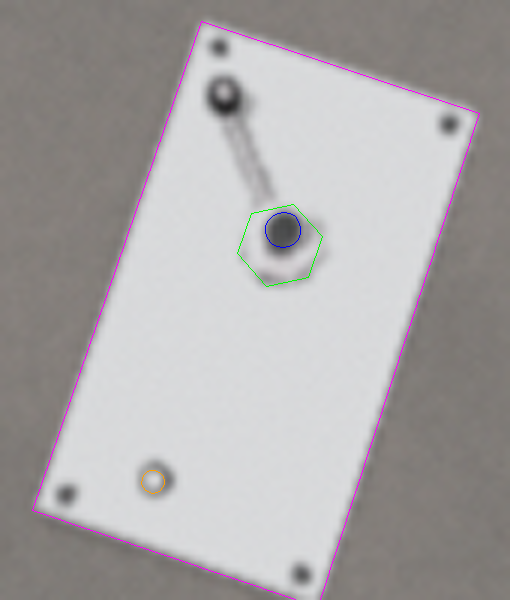

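```bash
python3 - <<'E'
from h import *
im=np.load("pics/top6.npz")['im']; a=im[195:216,240:275].astype(float); a=np.clip((a-150)/(235-150)*255,0,255).astype(np.uint8)
b=cv2.resize(a,None,fx=16,fy=16,interpolation=2)
full=np.zeros_like(im); full[195:216,240:275]=a
s=dict(position=[.4458,-.0513])
overlay("top",full,.4458,-.0513,-17.1,.025,16,(195,216,240,275),"pics/t1.png")
o=cv2.imread("pics/t1.png"); cv2.imwrite("pics/t2.png",np.vstack([b,o])[:, :780]); print(b.shape)
E
```

```text
(336, 560, 3)
```

View pics/t2.png

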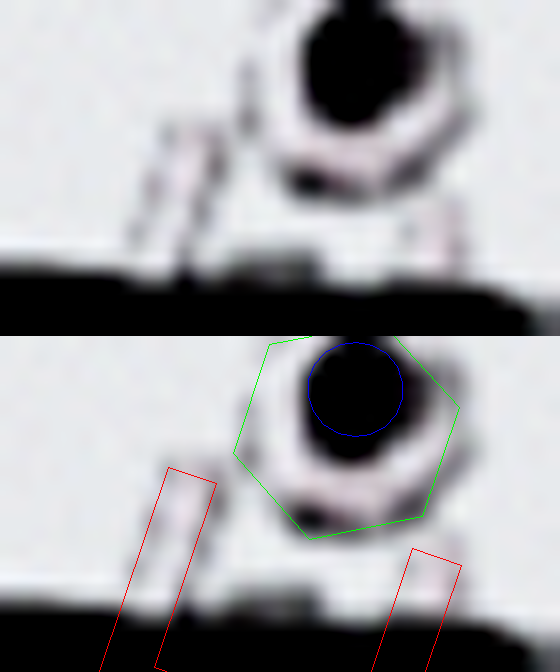

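The projected model matches the top picture: plate, stud and pin coincide, and the prong tips at (168–216,131) in the crop sit within about 1 mm of the picture. I'll start sliding in small steps, watching the lateral force.

```bash
python3 -m handwheel '[{"tx":0,"ty":-0.05,"tz":0.05,"wx":0,"wy":0,"wz":0,"claw":0.1},{"tx":-0.2,"ty":-0.05,"tz":0.05,"wx":0,"wy":0,"wz":0,"claw":0.1},{"tx":-0.4,"ty":-0.05,"tz":0.05,"wx":0,"wy":0,"wz":0,"claw":0.1},{"tx":-0.6,"ty":-0.05,"tz":0.05,"wx":0,"wy":0,"wz":0,"claw":0.1},{"tx":-0.8,"ty":-0.05,"tz":0.05,"wx":0,"wy":0,"wz":0,"claw":0.1},{"tx":-0.8,"ty":-0.05,"tz":0.05,"wx":0,"wy":0,"wz":0,"claw":0.1}]' 25
cat >> h.py <<'E'
def rel(stud=None):
    s=st(); st_=STUD if stud is None else stud; a=np.radians(YAW); e=np.array([np.cos(a),np.sin(a)]); n=np.array([-e[1],e[0]])
    r=s['position'][:2]-st_; f=s['force'][:2]; print('along',(r@e*1000).round(1),'lat',(r@n*1000).round(1),'F along',(f@e).round(1),'F lat',(f@n).round(1),'Mz',s['ft_torque'].round(2))
E
python3 -c "
from h import *;rel()"
```

```text
clock: 8.6
position: [0.4541, -0.0543, 0.0251]
ee_rot: [0.466, 3.106, 0.0]
force: [0.5, -1.2, -3.6]
width: 0.17
t 8.6 p [ 0.4541 -0.0543  0.0251] yaw 162.93 tilt 0.04 F [ 0.5 -1.2 -3.6] w 0.17
along -108.9 lat 0.2 F along 0.8 F lat -1.0 Mz [ 0.01  0.12 -0.01]
```

```bash
python3 -m handwheel '[{"tx":-0.2,"ty":0,"tz":0.05,"wx":0,"wy":0,"wz":0,"claw":0.1},{"tx":-0.4,"ty":0,"tz":0.1,"wx":0,"wy":0,"wz":0,"claw":0.1},{"tx":-0.6,"ty":0,"tz":0.1,"wx":0,"wy":0,"wz":0,"claw":0.1},{"tx":-0.8,"ty":0,"tz":0.1,"wx":0,"wy":0,"wz":0,"claw":0.1},{"tx":-1.0,"ty":0,"tz":0.1,"wx":0,"wy":0,"wz":0,"claw":0.1},{"tx":-1.0,"ty":0,"tz":0.1,"wx":0,"wy":0,"wz":0,"claw":0.1}]' 25
python3 -c "
from h import *;rel()"
```

```text
clock: 9.1
position: [0.4602, -0.0562, 0.0243]
ee_rot: [-0.465, -3.102, -0.001]
force: [-10.5, 2.9, 17.6]
width: 0.173
t 9.1 p [ 0.4602 -0.0562  0.0243] yaw 162.97 tilt 0.28 F [-10.5   2.9  17.6] w 0.173
along -102.6 lat 0.1 F along -10.9 F lat -0.3 Mz [0.8  2.57 0.04]
```

```bash
python3 -m handwheel '[{"tx":0.2,"ty":0,"tz":-0.1,"wx":0,"wy":0,"wz":0,"claw":0.1},{"tx":0.2,"ty":0,"tz":-0.1,"wx":0,"wy":0,"wz":0,"claw":0.1},{"tx":0.2,"ty":0,"tz":-0.1,"wx":0,"wy":0,"wz":0,"claw":0.1}]' 25
python3 - <<'E'
from h import *
rel()
s=sensors.observe()
for n,b,sc in(("top",(190,220,235,285),14),("side",(170,255,190,310),6.5)):
    im,d=vision.get_image(n); np.savez(f"pics/{n}7.npz",im=im,d=d)
    if n=="top": im=np.clip((im.astype(float)-120)/115*255,0,255).astype(np.uint8)
    a=cv2.resize(im[b[0]:b[1],b[2]:b[3]],None,fx=sc,fy=sc,interpolation=2); cv2.imwrite(f"pics/{n}7.png",a)
E
```

```text
clock: 9.35
position: [0.4614, -0.0565, 0.025]
ee_rot: [0.466, 3.106, 0.0]
force: [0.9, -0.7, -3.4]
width: 0.168
t 9.35 p [ 0.4614 -0.0565  0.025 ] yaw 162.94 tilt 0.03 F [ 0.9 -0.7 -3.4] w 0.168
along -101.4 lat 0.2 F along 1.1 F lat -0.4 Mz [ 0.02  0.02 -0.01]
```

View pics/top7.png

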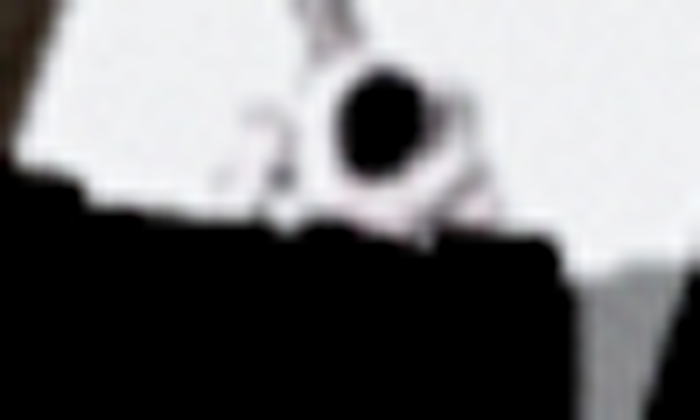

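View pics/side7.png

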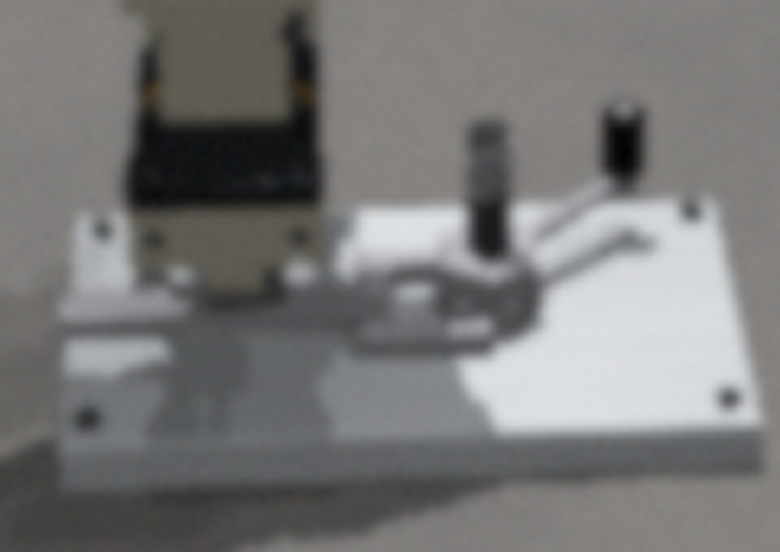

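Backing off 1 mm in height freed it, so the resistance came from pressing on the plate. The prongs straddle the nut in both views (side crop: front prong tip near (490,325)). I'll slide on.

```bash
python3 -m handwheel '[{"tx":-0.2,"ty":0,"tz":0.03,"wx":0,"wy":0,"wz":0,"claw":0.1},{"tx":-0.4,"ty":0,"tz":0.03,"wx":0,"wy":0,"wz":0,"claw":0.1},{"tx":-0.6,"ty":0,"tz":0.03,"wx":0,"wy":0,"wz":0,"claw":0.1},{"tx":-0.8,"ty":0,"tz":0.03,"wx":0,"wy":0,"wz":0,"claw":0.1},{"tx":-1.0,"ty":0,"tz":0.03,"wx":0,"wy":0,"wz":0,"claw":0.1},{"tx":-1.0,"ty":0,"tz":0.03,"wx":0,"wy":0,"wz":0,"claw":0.1}]' 25
python3 -c "
from h import *;rel()"
```

```text
clock: 9.95
position: [0.4714, -0.0596, 0.0248]
ee_rot: [0.466, 3.106, -0.0]
force: [-0.4, -0.2, -1.7]
width: 0.17
t 9.95 p [ 0.4714 -0.0596  0.0248] yaw 162.93 tilt 0.05 F [-0.4 -0.2 -1.7] w 0.17
along -90.8 lat 0.2 F along -0.3 F lat -0.3 Mz [-0.07 -0.01 -0.01]
```

```bash
python3 -m handwheel '[{"tx":-0.2,"ty":0,"tz":0,"wx":0,"wy":0,"wz":0,"claw":0.1},{"tx":-0.4,"ty":0,"tz":0,"wx":0,"wy":0,"wz":0,"claw":0.1},{"tx":-0.6,"ty":0,"tz":0,"wx":0,"wy":0,"wz":0,"claw":0.1},{"tx":-0.6,"ty":0,"tz":0,"wx":0,"wy":0,"wz":0,"claw":0.1},{"tx":-0.6,"ty":0,"tz":0,"wx":0,"wy":0,"wz":0,"claw":0.1}]' 25
python3 - <<'E'
from h import *
rel()
s=sensors.observe()
for n,b,sc in(("top",(190,220,235,285),14),("side",(170,255,190,310),6.5)):
    im,d=vision.get_image(n); np.savez(f"pics/{n}8.npz",im=im,d=d)
    if n=="side":
        overlay(n,im,*(s['position'][:2]+[.001,-.0003]),-17.1,.025,sc,b,"pics/side8.png"); continue
    im=np.clip((im.astype(float)-120)/115*255,0,255).astype(np.uint8)
    a=cv2.resize(im[b[0]:b[1],b[2]:b[3]],None,fx=sc,fy=sc,interpolation=2); cv2.imwrite(f"pics/{n}8.png",a)
E
```

```text
clock: 10.37
position: [0.4767, -0.0612, 0.0247]
ee_rot: [0.466, 3.106, 0.0]
force: [0.8, -0.5, -3.2]
width: 0.172
t 10.37 p [ 0.4767 -0.0612  0.0247] yaw 162.94 tilt 0.03 F [ 0.8 -0.5 -3.2] w 0.172
along -85.3 lat 0.2 F along 0.9 F lat -0.3 Mz [ 0.04 -0.02 -0.02]
```

View pics/top8.png

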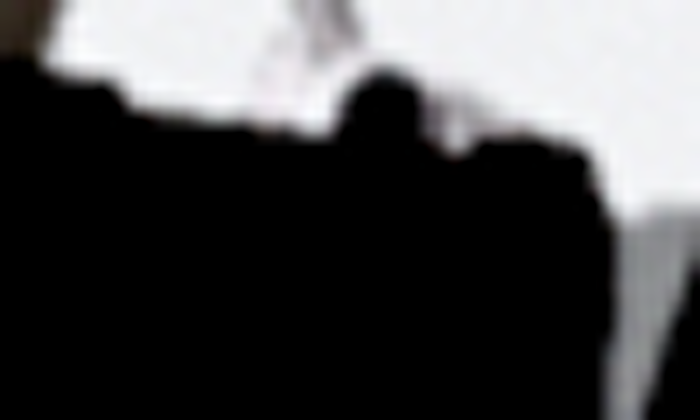

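View pics/side8.png

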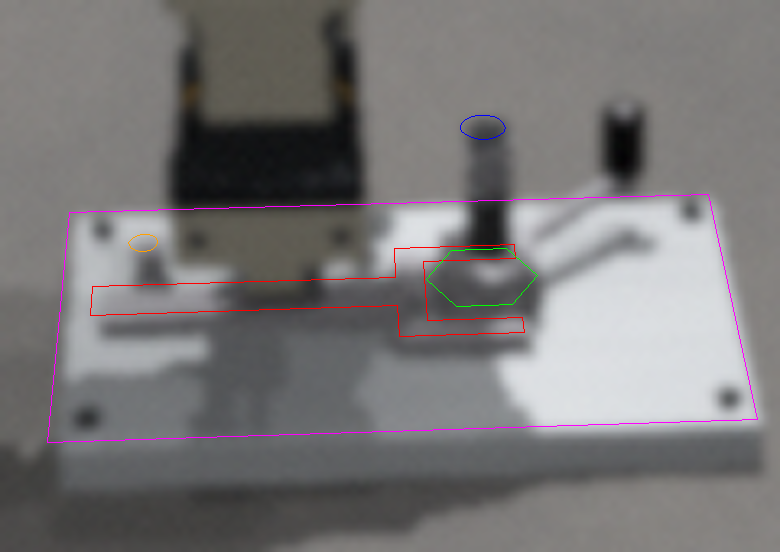

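```bash
python3 -m handwheel '[{"tx":-0.1,"ty":0,"tz":0,"wx":0,"wy":0,"wz":0,"claw":0.1},{"tx":-0.15,"ty":0,"tz":0,"wx":0,"wy":0,"wz":0,"claw":0.1},{"tx":-0.2,"ty":0,"tz":0,"wx":0,"wy":0,"wz":0,"claw":0.1},{"tx":-0.2,"ty":0,"tz":0,"wx":0,"wy":0,"wz":0,"claw":0.1}]' 25
python3 -c "
from h import *;rel()"
```

```text
clock: 10.8
position: [0.4771, -0.0614, 0.0245]
ee_rot: [-0.465, -3.105, -0.0]
force: [-4.3, 2.6, 1.1]
width: 0.173
t 10.8 p [ 0.4771 -0.0614  0.0245] yaw 162.95 tilt 0.13 F [-4.3  2.6  1.1] w 0.173
along -84.9 lat 0.2 F along -4.9 F lat 1.3 Mz [0.41 1.17 0.02]
```

```bash
python3 -m handwheel '[{"tx":0.1,"ty":0,"tz":0.02,"wx":0,"wy":0,"wz":0,"claw":0.1},{"tx":0.1,"ty":0,"tz":0.02,"wx":0,"wy":0,"wz":0,"claw":0.3},{"tx":0.1,"ty":0,"tz":0.02,"wx":0,"wy":0,"wz":0,"claw":0.45},{"tx":0.1,"ty":0,"tz":0.02,"wx":0,"wy":0,"wz":0,"claw":0.45},{"tx":0.1,"ty":0,"tz":0.02,"wx":0,"wy":0,"wz":0,"claw":0.45}]' 25
python3 -c "
from h import *;rel()"
```

```text
clock: 11.22
position: [0.478, -0.0616, 0.0247]
ee_rot: [0.466, 3.106, 0.0]
force: [-0.3, 0.4, -0.0]
width: 0.41
t 11.22 p [ 0.478  -0.0616  0.0247] yaw 162.93 tilt 0.07 F [-0.3  0.4 -0. ] w 0.41
along -84.0 lat 0.2 F along -0.4 F lat 0.3 Mz [0.04 0.04 0.01]
```

```bash
python3 -m handwheel '[{"tx":0,"ty":0,"tz":0,"wx":0,"wy":0,"wz":0,"claw":0.5},{"tx":0,"ty":0,"tz":-2,"wx":0,"wy":0,"wz":0,"claw":0.5},{"tx":0,"ty":0,"tz":-5,"wx":0,"wy":0,"wz":0,"claw":0.5},{"tx":0,"ty":0,"tz":-9,"wx":0,"wy":0,"wz":0,"claw":0.5},{"tx":0,"ty":0,"tz":-11,"wx":0,"wy":0,"wz":0,"claw":0.5},{"tx":0,"ty":0,"tz":-11,"wx":0,"wy":0,"wz":0,"claw":0.5}]' 25
python3 - <<'E'
from h import *
rel(); s=sensors.observe(); print(s['joints'].round(2))
im,d=vision.get_image("side"); np.savez(f"pics/side9.npz",im=im,d=d)
overlay("side",im,*(STUD-np.array([.9558,-.294])*.085),-17.1,.025,6.5,(150,255,190,310),"pics/side9.png")
# knob from side & plan
P=bydepth("side",np.stack(np.meshgrid(np.arange(270,300),np.arange(175,205)),-1).reshape(-1,2),d)
m=(P[:,2]>.065)&(P[:,2]<.1)&(np.hypot(P[:,0]-.63,P[:,1]+.055)<.03); print(m.sum(),P[m].mean(0))
th=23.6; a=np.radians(th); k=STUD+.08*np.array([np.cos(a),np.sin(a)]); print(k)
plan([k[0],k[1],.135],180+th)
E
```

```text
clock: 11.72
position: [0.4804, -0.0617, 0.139]
ee_rot: [0.465, 3.099, 0.002]
force: [1.2, 0.2, -0.1]
width: 0.501
t 11.72 p [ 0.4804 -0.0617  0.139 ] yaw 162.92 tilt 0.45 F [ 1.2  0.2 -0.1] w 0.501
along -81.7 lat 0.9 F along 1.1 F lat 0.6 Mz [-0.01 -0.11 -0.01]
[-0.11  0.27  0.15  2.01 -0.06  0.85  1.35]
61 [ 0.63087741 -0.05858553  0.07903575]
[ 0.63150902 -0.05447208]
t [-14.35   5.14   0.27] w [-1.000e-02  3.100e-01 -4.066e+01] rows>= 5.7
```

View pics/side9.png

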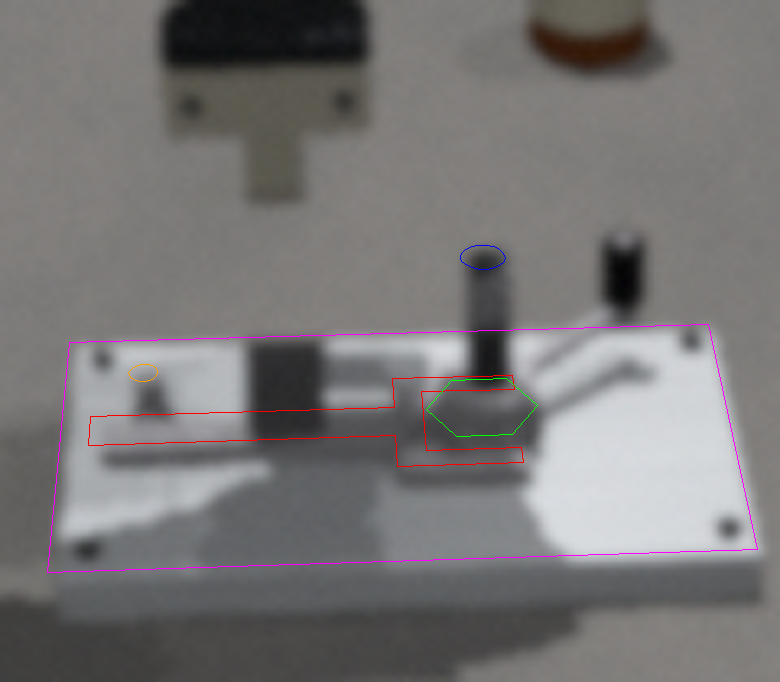

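The spanner lies flat around the nut with its handle beside the pin. In the picture everything is shifted from the overlay by the same 1–2 px, so the relative fit agrees. Next I'll move over the knob with the fingers open to straddle it.

```bash
python3 -m handwheel '[{"tx":-3,"ty":1.1,"tz":0,"wx":0,"wy":0,"wz":-7,"claw":0.45},{"tx":-6,"ty":2.2,"tz":0,"wx":0,"wy":0,"wz":-14,"claw":0.45},{"tx":-9,"ty":3.3,"tz":0,"wx":0,"wy":0,"wz":-21,"claw":0.45},{"tx":-12,"ty":4.4,"tz":0,"wx":0,"wy":0,"wz":-28,"claw":0.45},{"tx":-14.5,"ty":5.2,"tz":0,"wx":0,"wy":0,"wz":-35,"claw":0.45},{"tx":-14.5,"ty":5.2,"tz":0,"wx":0,"wy":0,"wz":-40.7,"claw":0.45},{"tx":-14.5,"ty":5.2,"tz":0,"wx":0,"wy":0,"wz":-40.7,"claw":0.45},{"tx":-14.5,"ty":5.2,"tz":0,"wx":0,"wy":0,"wz":-40.7,"claw":0.45},{"tx":-14.5,"ty":5.2,"tz":0,"wx":0,"wy":0,"wz":-40.7,"claw":0.45}]' 25
python3 - <<'E'
from h import *
s=st(); print(s['joints'].round(2))
for n,b,sc in(("top",(130,270,190,330),4),("side",(130,250,200,330),5)):
    im,d=vision.get_image(n); np.savez(f"pics/{n}10.npz",im=im,d=d)
    cv2.imwrite(f"pics/{n}10.png",cv2.resize(im[b[0]:b[1],b[2]:b[3]],None,fx=sc,fy=sc,interpolation=2))
E
```

```text
clock: 12.52
position: [0.63, -0.0544, 0.1337]
ee_rot: [0.637, -3.075, -0.001]
force: [-0.5, 0.0, -0.1]
width: 0.448
t 12.52 p [ 0.63   -0.0544  0.1337] yaw -156.58 tilt 0.1 F [-0.5  0.  -0.1] w 0.448
[ 0.    0.51 -0.    1.64  0.    1.    1.98]
```

View pics/side10.png

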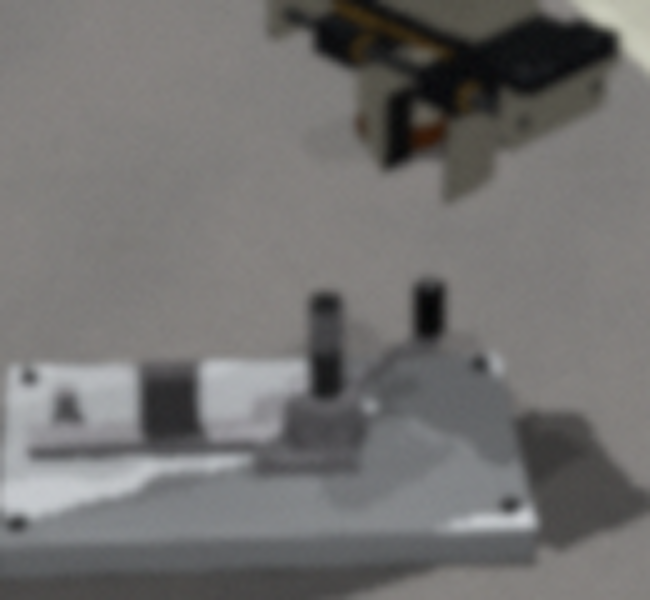

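View pics/top10.png

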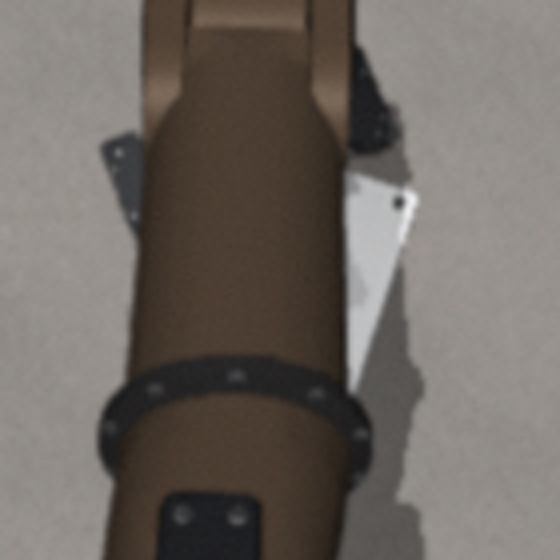

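```bash
python3 - <<'E'
from h import *
for z in(.12,.14,.15,.16,.17): print(z,proj("side",[[.6415,-.0805,z]]), )
z=np.load("pics/side10.npz"); d=z['d']
for v in range(158,174,2):
    us=np.arange(288,300,2); print(v,[tuple(int(round(1000*x)) for x in p) for p in bydepth("side",np.c_[us,np.full(len(us),v)],d)])
E
```

```text
0.12 [[292.28957166 180.5484151 ]]
0.14 [[292.58374719 174.10755269]]
0.15 [[292.73302955 170.84473246]]
0.16 [[292.88380734 167.5530759 ]]
0.17 [[293.03610554 164.23213807]]
158 [(766, 232, 2), (631, -83, 192), (634, -89, 194), (637, -93, 196), (646, -88, 192), (651, -88, 191)]
160 [(765, 229, -4), (632, -81, 185), (633, -92, 190), (636, -96, 192), (644, -92, 188), (652, -87, 184)]
162 [(760, 216, -4), (632, -83, 180), (633, -92, 184), (640, -89, 182), (647, -87, 179), (654, -84, 176)]
164 [(751, 198, 0), (630, -87, 177), (634, -90, 178), (639, -91, 177), (648, -85, 172), (654, -85, 171)]
166 [(629, -78, 166), (632, -84, 168), (633, -94, 174), (640, -91, 171), (648, -85, 166), (778, 176, -1)]
168 [(629, -77, 159), (631, -86, 164), (633, -93, 167), (760, 166, 0), (768, 169, -3), (771, 160, 1)]
170 [(734, 157, 3), (743, 160, -1), (748, 156, 0), (755, 157, -1), (762, 155, -2), (769, 154, -3)]
172 [(732, 151, -1), (739, 152, -3), (745, 149, -3), (749, 141, 1), (756, 142, -1), (761, 138, 0)]
```

```bash
python3 -m handwheel '[{"tx":0,"ty":0,"tz":3,"wx":0,"wy":0,"wz":0,"claw":0.45},{"tx":0,"ty":0,"tz":6,"wx":0,"wy":0,"wz":0,"claw":0.45},{"tx":0,"ty":0,"tz":7,"wx":0,"wy":0,"wz":0,"claw":0.45},{"tx":0,"ty":0,"tz":7,"wx":0,"wy":0,"wz":0,"claw":0.45}]' 25
python3 - <<'E'
from h import *
s=st()
for n,b,sc in(("side",(130,250,200,330),5),):
    im,d=vision.get_image(n); np.savez(f"pics/{n}11.npz",im=im,d=d)
    cv2.imwrite(f"pics/{n}11.png",cv2.resize(im[b[0]:b[1],b[2]:b[3]],None,fx=sc,fy=sc,interpolation=2))
E
```

```text
clock: 12.95
position: [0.6286, -0.0541, 0.062]
ee_rot: [0.641, -3.07, -0.002]
force: [0.2, -0.2, 0.1]
width: 0.451
t 12.95 p [ 0.6286 -0.0541  0.062 ] yaw -156.41 tilt 0.31 F [ 0.2 -0.2  0.1] w 0.451
```

View pics/side11.png

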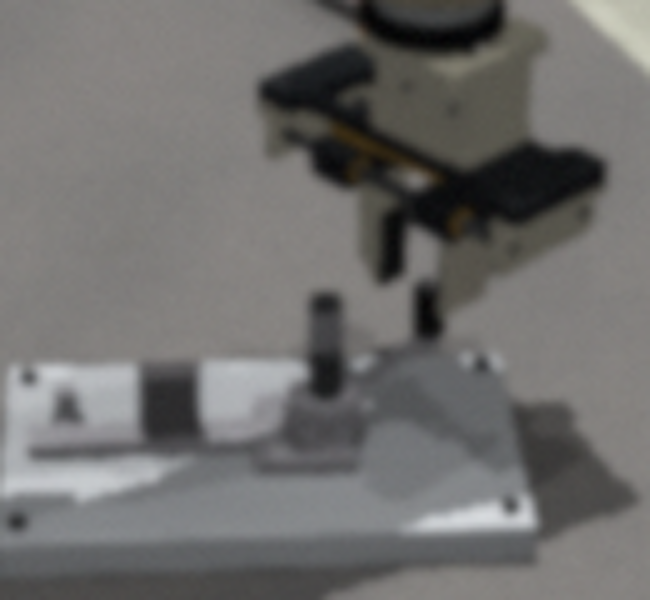

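The fingers straddle the knob (knob at (428,310) in the crop, fingertips at (385,278) and (460,305)). I'll go down the last part.

```bash
python3 -m handwheel '[{"tx":0,"ty":0,"tz":1,"wx":0,"wy":0,"wz":0,"claw":0.45},{"tx":0,"ty":0,"tz":2,"wx":0,"wy":0,"wz":0,"claw":0.45},{"tx":0,"ty":0,"tz":2.8,"wx":0,"wy":0,"wz":0,"claw":0.45},{"tx":0,"ty":0,"tz":2.8,"wx":0,"wy":0,"wz":0,"claw":0.45},{"tx":0,"ty":0,"tz":2.8,"wx":0,"wy":0,"wz":0,"claw":0.45}]' 25
cat >> h.py <<'E'
def pol():
    s=st(); r=s['position'][:2]-STUD; th=np.arctan2(r[1],r[0]); f=s['force'][:2]; er=r/np.hypot(*r); et=np.array([-er[1],er[0]])
    print('r mm',(np.hypot(*r)*1000).round(1),'th deg',np.degrees(th).round(2),'Frad',(f@er).round(2),'Ftan(ccw+)',(f@et).round(2)); return th
def arc(th0,dths,r=.08,yawoff=180):
    "rows from commanded pose at th0 (deg) to th0+dth, tool x at th+180"
    for dth in dths:
        a0,a1=np.radians(th0),np.radians(th0+dth); p0=r*np.array([np.cos(a0),np.sin(a0),0]);p1=r*np.array([np.cos(a1),np.sin(a1),0])
        print(dth,(tool(th0+yawoff).T@(p1-p0)*100).round(2)[:2],'wz',-dth)
E
python3 - <<'E'
from h import *
pol()
im,d=vision.get_image("side"); b=(130,250,200,330)
cv2.imwrite(f"pics/side12.png",cv2.resize(im[b[0]:b[1],b[2]:b[3]],None,fx=5,fy=5,interpolation=2))
arc(23.6,[-2,-4,-6,-8,-10,-12,-15,-18,-21,-24])
E
```

```text
clock: 13.42
position: [0.6309, -0.0543, 0.0361]
ee_rot: [0.643, -3.074, -0.0]
force: [-1.0, -0.3, -0.6]
width: 0.448
t 13.42 p [ 0.6309 -0.0543  0.0361] yaw -156.36 tilt 0.05 F [-1.  -0.3 -0.6] w 0.448
r mm 79.5 th deg 23.93 Frad -1.0 Ftan(ccw+) 0.16
-2 [ 0.   -0.28] wz 2
-4 [ 0.02 -0.56] wz 4
-6 [ 0.04 -0.84] wz 6
-8 [ 0.08 -1.11] wz 8
-10 [ 0.12 -1.39] wz 10
-12 [ 0.17 -1.66] wz 12
-15 [ 0.27 -2.07] wz 15
-18 [ 0.39 -2.47] wz 18
-21 [ 0.53 -2.87] wz 21
-24 [ 0.69 -3.25] wz 24
```

View pics/side12.png

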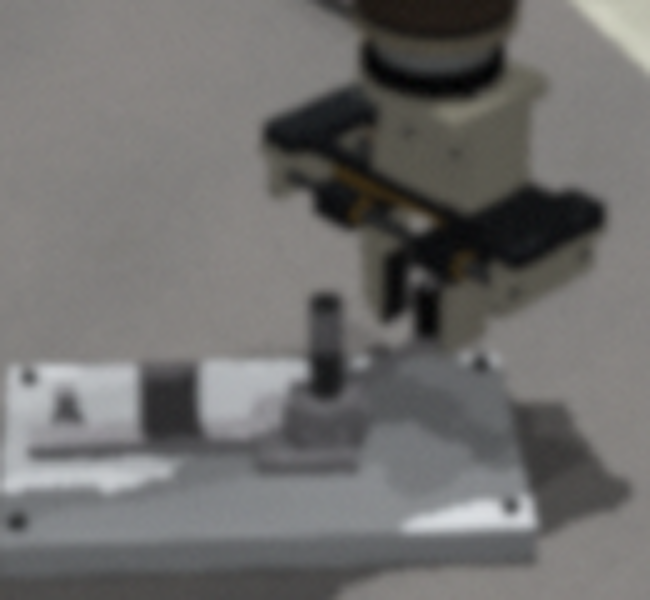

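```bash
python3 -m handwheel '[{"tx":0,"ty":-0.28,"tz":0,"wx":0,"wy":0,"wz":2,"claw":0.3},{"tx":0.02,"ty":-0.56,"tz":0,"wx":0,"wy":0,"wz":4,"claw":0.3},{"tx":0.04,"ty":-0.84,"tz":0,"wx":0,"wy":0,"wz":6,"claw":0.3},{"tx":0.08,"ty":-1.11,"tz":0,"wx":0,"wy":0,"wz":8,"claw":0.3},{"tx":0.12,"ty":-1.39,"tz":0,"wx":0,"wy":0,"wz":10,"claw":0.3},{"tx":0.17,"ty":-1.66,"tz":0,"wx":0,"wy":0,"wz":12,"claw":0.3},{"tx":0.27,"ty":-2.07,"tz":0,"wx":0,"wy":0,"wz":15,"claw":0.3},{"tx":0.39,"ty":-2.47,"tz":0,"wx":0,"wy":0,"wz":18,"claw":0.3}]' 25
python3 - <<'E'
from h import *
pol()
E
```

```text
clock: 14.13
position: [0.6378, -0.078, 0.0366]
ee_rot: [-0.149, 3.138, 0.001]
force: [-0.2, 2.9, 1.0]
width: 0.299
t 14.13 p [ 0.6378 -0.078   0.0366] yaw -174.58 tilt 0.05 F [-0.2  2.9  1. ] w 0.299
r mm 80.1 th deg 6.07 Frad 0.09 Ftan(ccw+) 2.91
```

The force is steady at 2.9 N, so the nut is running down. I'll continue and check the spanner.

```bash
python3 -m handwheel '[{"tx":0.01,"ty":-0.28,"tz":0,"wx":0,"wy":0,"wz":2,"claw":0.3},{"tx":0.02,"ty":-0.56,"tz":0,"wx":0,"wy":0,"wz":4,"claw":0.3},{"tx":0.04,"ty":-0.84,"tz":0,"wx":0,"wy":0,"wz":6,"claw":0.3},{"tx":0.04,"ty":-0.84,"tz":0,"wx":0,"wy":0,"wz":6,"claw":0.3}]' 25
python3 - <<'E'
from h import *
pol()
im,d=vision.get_image("side"); np.savez("pics/side13.npz",im=im,d=d)
overlay("side",im,*(STUD-np.array([.9558,-.294])*.085),-17.1,.025,6.5,(165,255,190,310),"pics/side13.png")
E
```

```text
clock: 14.47
position: [0.6381, -0.0876, 0.0366]
ee_rot: [0.015, 3.141, -0.001]
force: [-0.0, 1.8, 1.1]
width: 0.306
t 14.47 p [ 0.6381 -0.0876  0.0366] yaw 179.45 tilt 0.03 F [-0.   1.8  1.1] w 0.306
r mm 79.9 th deg -0.76 Frad -0.04 Ftan(ccw+) 1.77
```

View pics/side13.png

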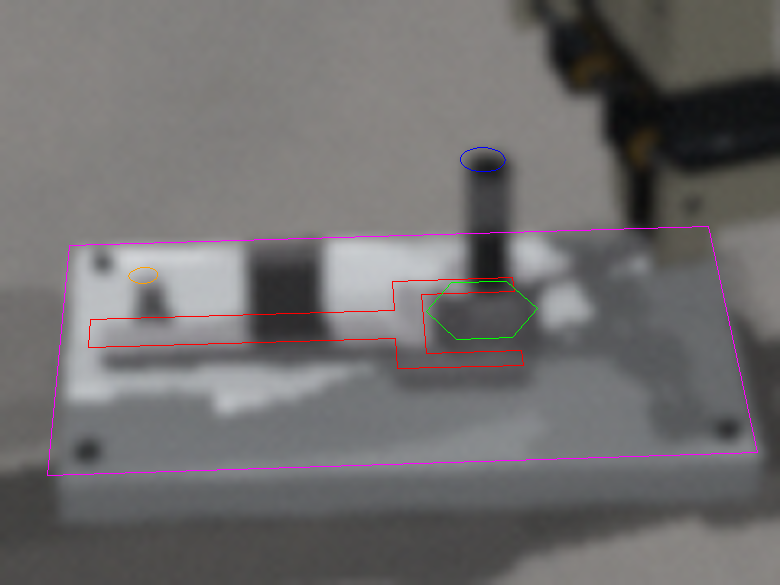

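```bash
python3 -m handwheel '[{"tx":0.01,"ty":-0.28,"tz":0,"wx":0,"wy":0,"wz":2,"claw":0.3},{"tx":0.02,"ty":-0.56,"tz":0,"wx":0,"wy":0,"wz":4,"claw":0.3},{"tx":0.04,"ty":-0.84,"tz":0,"wx":0,"wy":0,"wz":6,"claw":0.3},{"tx":0.04,"ty":-0.84,"tz":0,"wx":0,"wy":0,"wz":6,"claw":0.3}]' 25; python3 -c "
from h import *;pol()"
```

```text
clock: 14.85
position: [0.6374, -0.0961, 0.0365]
ee_rot: [-0.181, -3.136, 0.001]
force: [0.2, 1.5, 0.9]
width: 0.298
t 14.85 p [ 0.6374 -0.0961  0.0365] yaw 173.41 tilt 0.03 F [0.2 1.5 0.9] w 0.298
r mm 79.8 th deg -6.92 Frad 0.02 Ftan(ccw+) 1.52
```

```bash
python3 -m handwheel '[{"tx":0.01,"ty":-0.28,"tz":0,"wx":0,"wy":0,"wz":2,"claw":0.3},{"tx":0.02,"ty":-0.56,"tz":0,"wx":0,"wy":0,"wz":4,"claw":0.3},{"tx":0.04,"ty":-0.84,"tz":0,"wx":0,"wy":0,"wz":6,"claw":0.3},{"tx":0.04,"ty":-0.84,"tz":0,"wx":0,"wy":0,"wz":6,"claw":0.3}]' 25; python3 -c "
from h import *;pol()"
```

```text
clock: 15.18
position: [0.6361, -0.1045, 0.0365]
ee_rot: [0.345, 3.123, -0.001]
force: [1.0, 1.5, 0.7]
width: 0.295
t 15.18 p [ 0.6361 -0.1045  0.0365] yaw 167.4 tilt 0.03 F [1.  1.5 0.7] w 0.295
r mm 79.9 th deg -13.03 Frad 0.62 Ftan(ccw+) 1.64
```

```bash
python3 -m handwheel '[{"tx":0.01,"ty":-0.28,"tz":0,"wx":0,"wy":0,"wz":2,"claw":0.3},{"tx":0.02,"ty":-0.56,"tz":0,"wx":0,"wy":0,"wz":4,"claw":0.3},{"tx":0.04,"ty":-0.84,"tz":0,"wx":0,"wy":0,"wz":6,"claw":0.3},{"tx":0.04,"ty":-0.84,"tz":0,"wx":0,"wy":0,"wz":6,"claw":0.3}]' 25; python3 -c "
from h import *;pol()
im,d=vision.get_image('side'); np.savez('pics/side14.npz',im=im,d=d)
overlay('side',im,*(STUD-np.array([.9558,-.294])*.085),-17.1,.025,6.5,(165,255,190,310),'pics/side14.png')"
```

```text
clock: 15.52
position: [0.6338, -0.1126, 0.0366]
ee_rot: [0.507, 3.1, -0.001]
force: [0.3, 1.4, 0.3]
width: 0.303
t 15.52 p [ 0.6338 -0.1126  0.0366] yaw 161.41 tilt 0.03 F [0.3 1.4 0.3] w 0.303
r mm 80.0 th deg -19.05 Frad -0.2 Ftan(ccw+) 1.43
```

View pics/side14.png

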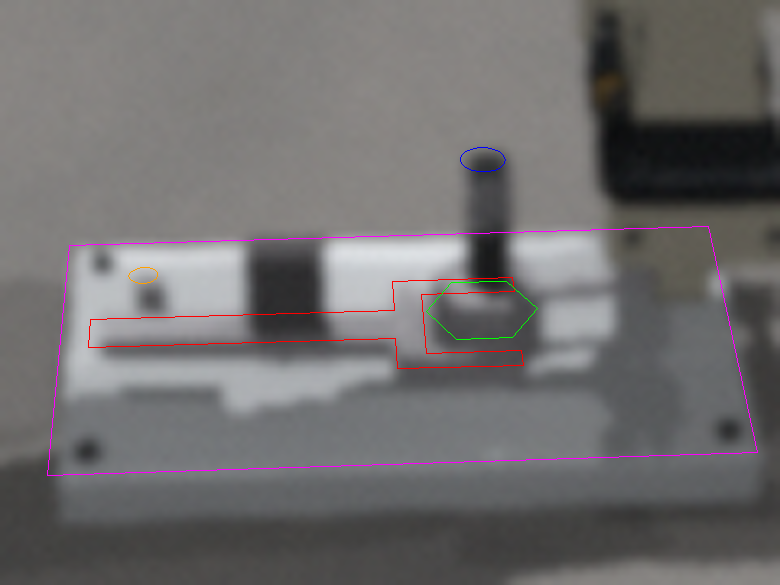

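The handle has moved slightly towards the pin: less of the pin's foot at (150,315) is visible. The lever runs freely. I'll continue.

```bash
python3 -m handwheel '[{"tx":0.01,"ty":-0.28,"tz":0,"wx":0,"wy":0,"wz":2,"claw":0.3},{"tx":0.02,"ty":-0.56,"tz":0,"wx":0,"wy":0,"wz":4,"claw":0.3},{"tx":0.03,"ty":-0.7,"tz":0,"wx":0,"wy":0,"wz":5,"claw":0.3},{"tx":0.03,"ty":-0.7,"tz":0,"wx":0,"wy":0,"wz":5,"claw":0.3}]' 25; python3 -c "
from h import *;pol()"
```

```text
clock: 15.9
position: [0.6322, -0.1167, 0.0367]
ee_rot: [0.639, 3.075, 0.003]
force: [2.9, 4.7, 0.8]
width: 0.301
t 15.9 p [ 0.6322 -0.1167  0.0367] yaw 156.53 tilt 0.12 F [2.9 4.7 0.8] w 0.301
r mm 79.9 th deg -22.18 Frad 0.86 Ftan(ccw+) 5.45
```

Resistance has jumped to 5.5 N and the tool lags the command, so the nut is seating or bracing. I'll use smaller steps now.

```bash
python3 -m handwheel '[{"tx":0,"ty":-0.14,"tz":0,"wx":0,"wy":0,"wz":1,"claw":0.3},{"tx":0.01,"ty":-0.28,"tz":0,"wx":0,"wy":0,"wz":2,"claw":0.3},{"tx":0.01,"ty":-0.28,"tz":0,"wx":0,"wy":0,"wz":2,"claw":0.3}]' 25; python3 -c "
from h import *;pol()"; python3 -m handwheel '[{"tx":0,"ty":-0.14,"tz":0,"wx":0,"wy":0,"wz":1,"claw":0.3},{"tx":0.01,"ty":-0.28,"tz":0,"wx":0,"wy":0,"wz":2,"claw":0.3},{"tx":0.01,"ty":-0.28,"tz":0,"wx":0,"wy":0,"wz":2,"claw":0.3}]' 25; python3 -c "
from h import *;pol()"
```

```text
clock: 16.15
position: [0.6314, -0.1185, 0.0367]
ee_rot: [0.691, 3.063, 0.004]
force: [3.8, 7.3, -0.2]
width: 0.297
t 16.15 p [ 0.6314 -0.1185  0.0367] yaw 154.57 tilt 0.16 F [ 3.8  7.3 -0.2] w 0.297
r mm 79.9 th deg -23.65 Frad 0.51 Ftan(ccw+) 8.2
clock: 16.4
position: [0.6304, -0.1207, 0.0368]
ee_rot: [0.744, 3.051, 0.005]
force: [4.1, 8.2, 1.2]
width: 0.301
t 16.4 p [ 0.6304 -0.1207  0.0368] yaw 152.59 tilt 0.19 F [4.1 8.2 1.2] w 0.301
r mm 79.9 th deg -25.37 Frad 0.17 Ftan(ccw+) 9.1
```

```bash
python3 -m handwheel '[{"tx":0,"ty":-0.14,"tz":0,"wx":0,"wy":0,"wz":1,"claw":0.3},{"tx":0.01,"ty":-0.28,"tz":0,"wx":0,"wy":0,"wz":2,"claw":0.3},{"tx":0.01,"ty":-0.28,"tz":0,"wx":0,"wy":0,"wz":2,"claw":0.3}]' 25; python3 -c "
from h import *;pol()
im,d=vision.get_image('side'); np.savez('pics/side15.npz',im=im,d=d)
overlay('side',im,*(STUD-np.array([.9558,-.294])*.085),-17.1,.025,6.5,(165,255,190,310),'pics/side15.png')"
```

```text
clock: 16.65
position: [0.6293, -0.1228, 0.0369]
ee_rot: [0.797, 3.037, 0.005]
force: [5.4, 8.1, 0.8]
width: 0.305
t 16.65 p [ 0.6293 -0.1228  0.0369] yaw 150.6 tilt 0.22 F [5.4 8.1 0.8] w 0.305
r mm 79.9 th deg -27.06 Frad 1.12 Ftan(ccw+) 9.62
```

View pics/side15.png

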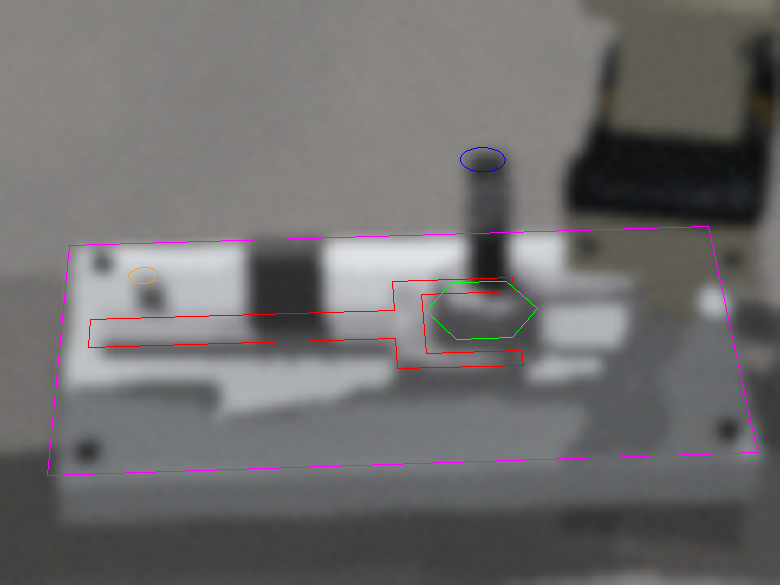

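The handle is against the pin (pin foot at (150,310)), and the force is 9.6 N and rising as predicted.

```bash
python3 -m handwheel '[{"tx":0,"ty":-0.14,"tz":0,"wx":0,"wy":0,"wz":1,"claw":0.3},{"tx":0.01,"ty":-0.28,"tz":0,"wx":0,"wy":0,"wz":2,"claw":0.3},{"tx":0.01,"ty":-0.28,"tz":0,"wx":0,"wy":0,"wz":2,"claw":0.3}]' 25; python3 -c "
from h import *;pol()"
```

```text
clock: 16.95
position: [0.6282, -0.1249, 0.037]
ee_rot: [0.849, 3.022, 0.006]
force: [5.3, 9.9, 0.4]
width: 0.303
t 16.95 p [ 0.6282 -0.1249  0.037 ] yaw 148.62 tilt 0.25 F [5.3 9.9 0.4] w 0.303
r mm 79.8 th deg -28.77 Frad -0.1 Ftan(ccw+) 11.24
```

```bash
python3 -m handwheel '[{"tx":0,"ty":-0.14,"tz":0,"wx":0,"wy":0,"wz":1,"claw":0.3},{"tx":0,"ty":-0.21,"tz":0,"wx":0,"wy":0,"wz":1.5,"claw":0.3},{"tx":0,"ty":-0.21,"tz":0,"wx":0,"wy":0,"wz":1.5,"claw":0.3}]' 25; for i in 1 2; do python3 -c "
from h import *;pol()"; python3 -m handwheel '[{"tx":0,"ty":0,"tz":0,"wx":0,"wy":0,"wz":0,"claw":0.3}]' >/dev/null; done;python3 -c "
from h import *;pol()"
```

```text
clock: 17.2
position: [0.6274, -0.1264, 0.037]
ee_rot: [0.887, 3.011, 0.006]
force: [5.9, 10.2, -1.0]
width: 0.303
t 17.2 p [ 0.6274 -0.1264  0.037 ] yaw 147.17 tilt 0.27 F [ 5.9 10.2 -1. ] w 0.303
r mm 79.9 th deg -30.0 Frad 0.0 Ftan(ccw+) 11.83
t 17.28 p [ 0.6274 -0.1264  0.037 ] yaw 147.2 tilt 0.27 F [ 6.4 10.4 -0.2] w 0.301
r mm 79.9 th deg -29.99 Frad 0.39 Ftan(ccw+) 12.18
t 17.37 p [ 0.6274 -0.1264  0.037 ] yaw 147.2 tilt 0.27 F [6.6 9.9 0.2] w 0.302
r mm 79.9 th deg -29.97 Frad 0.76 Ftan(ccw+) 11.87
```

The force is steady at about 12 N (11.8, 12.2, 11.9). I'll let go by backing off so the knob is centred in the gap, opening, and lifting straight up.

```bash
python3 -m handwheel '[{"tx":0,"ty":0.25,"tz":0,"wx":0,"wy":0,"wz":-2,"claw":0.3},{"tx":0.02,"ty":0.56,"tz":0,"wx":0,"wy":0,"wz":-4,"claw":0.3},{"tx":0.06,"ty":0.98,"tz":0,"wx":0,"wy":0,"wz":-7,"claw":0.4},{"tx":0.06,"ty":0.98,"tz":0,"wx":0,"wy":0,"wz":-7,"claw":0.45},{"tx":0.06,"ty":0.98,"tz":0,"wx":0,"wy":0,"wz":-7,"claw":0.45}]' 25; python3 -c "
from h import *;pol()
im,d=vision.get_image('side')
cv2.imwrite('pics/side16.png',cv2.resize(im[130:250,200:330],None,fx=5,fy=5,interpolation=2))"
```

```text
clock: 17.78
position: [0.6295, -0.1221, 0.0364]
ee_rot: [-0.707, -3.061, 0.001]
force: [-0.2, -0.6, -0.5]
width: 0.435
t 17.78 p [ 0.6295 -0.1221  0.0364] yaw 153.99 tilt 0.04 F [-0.2 -0.6 -0.5] w 0.435
r mm 79.7 th deg -26.53 Frad 0.11 Ftan(ccw+) -0.6
```

View pics/side16.png

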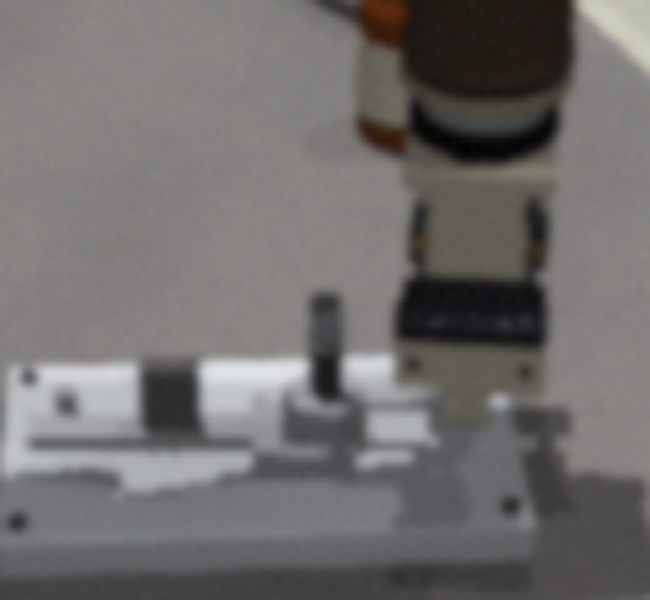

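Free of the knob. Now lift straight up and then away to the left, so both cameras see the stand.

```bash
python3 -m handwheel '[{"tx":0,"ty":0,"tz":-2,"wx":0,"wy":0,"wz":0,"claw":0.5},{"tx":0,"ty":0,"tz":-5,"wx":0,"wy":0,"wz":0,"claw":0.5},{"tx":0,"ty":0,"tz":-9,"wx":0,"wy":0,"wz":0,"claw":0.5},{"tx":0,"ty":0,"tz":-13,"wx":0,"wy":0,"wz":0,"claw":0.5},{"tx":0,"ty":0,"tz":-16,"wx":0,"wy":0,"wz":0,"claw":0.5},{"tx":0,"ty":0,"tz":-18,"wx":0,"wy":0,"wz":0,"claw":0.5},{"tx":0,"ty":0,"tz":-18,"wx":0,"wy":0,"wz":0,"claw":0.5}]' 25; python3 -c "
from h import *
st();plan([.40,.32,.24],154)"
```

```text
clock: 18.42
position: [0.632, -0.1228, 0.2219]
ee_rot: [0.706, 3.053, 0.001]
force: [0.8, -0.3, -0.3]
width: 0.503
t 18.42 p [ 0.632  -0.1228  0.2219] yaw 153.97 tilt 0.45 F [ 0.8 -0.3 -0.3] w 0.503
t [40.27 29.61 -2.05] w [ 0.13  0.43 -0.03] rows>= 12.0
```

```bash
python3 -m handwheel '[{"tx":3,"ty":2.2,"tz":0,"wx":0,"wy":0,"wz":0,"claw":0.5},{"tx":6,"ty":4.4,"tz":0,"wx":0,"wy":0,"wz":0,"claw":0.5},{"tx":9,"ty":6.6,"tz":0,"wx":0,"wy":0,"wz":0,"claw":0.5},{"tx":12,"ty":8.8,"tz":0,"wx":0,"wy":0,"wz":0,"claw":0.5},{"tx":15,"ty":11,"tz":0,"wx":0,"wy":0,"wz":0,"claw":0.5},{"tx":18,"ty":13.2,"tz":0,"wx":0,"wy":0,"wz":0,"claw":0.5},{"tx":21,"ty":15.4,"tz":0,"wx":0,"wy":0,"wz":0,"claw":0.5},{"tx":24,"ty":17.6,"tz":0,"wx":0,"wy":0,"wz":0,"claw":0.5},{"tx":27,"ty":19.8,"tz":0,"wx":0,"wy":0,"wz":0,"claw":0.5},{"tx":30,"ty":22,"tz":0,"wx":0,"wy":0,"wz":0,"claw":0.5},{"tx":33,"ty":24.2,"tz":0,"wx":0,"wy":0,"wz":0,"claw":0.5},{"tx":36,"ty":26,"tz":0,"wx":0,"wy":0,"wz":0,"claw":0.5}]' 25; python3 -m handwheel '[{"tx":0,"ty":0,"tz":0,"wx":0,"wy":0,"wz":0,"claw":0.5},{"tx":0,"ty":0,"tz":0,"wx":0,"wy":0,"wz":0,"claw":0.5}]' 25; python3 - <<'E'
from h import *
st()
im,d=vision.get_image("top"); np.savez("pics/top17.npz",im=im,d=d)
overlay("top",im,*(STUD-np.array([np.cos(np.radians(-20.5)),np.sin(np.radians(-20.5))])*.085),-20.5,.025,6,(160,260,215,300),"pics/top17.png",nutyaw=-20)
im2,d2=vision.get_image("side"); cv2.imwrite("pics/side17.png",cv2.resize(im2[165:255,190:310],None,fx=6.5,fy=6.5,interpolation=2))
cv2.imwrite("pics/top17b.png",cv2.resize(im[160:260,215:300],None,fx=6,fy=6,interpolation=2))
cv2.imwrite("pics/top17f.png",im)
E
```

```text
clock: 19.42
position: [0.4182, 0.2708, 0.216]
ee_rot: [-0.706, -3.061, 0.001]
force: [-0.3, -0.4, -0.1]
width: 0.504
clock: 19.58
position: [0.4179, 0.2709, 0.2159]
ee_rot: [-0.699, -3.062, 0.001]
force: [1.8, -0.4, -0.6]
width: 0.499
t 19.58 p [0.4179 0.2709 0.2159] yaw 154.29 tilt 0.07 F [ 1.8 -0.4 -0.6] w 0.499
```

View pics/top17.png

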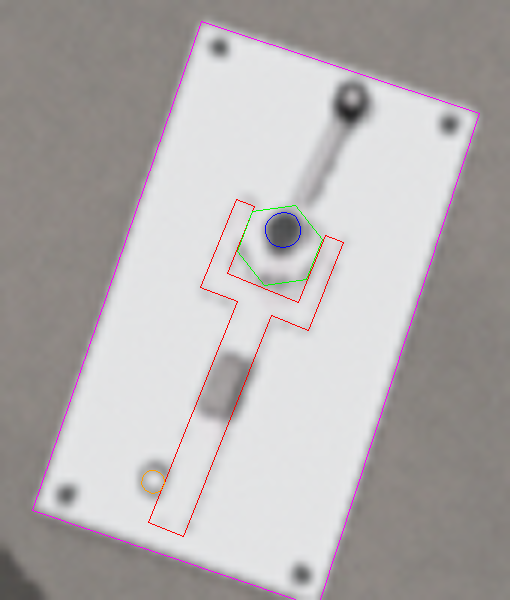

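View pics/top17b.png

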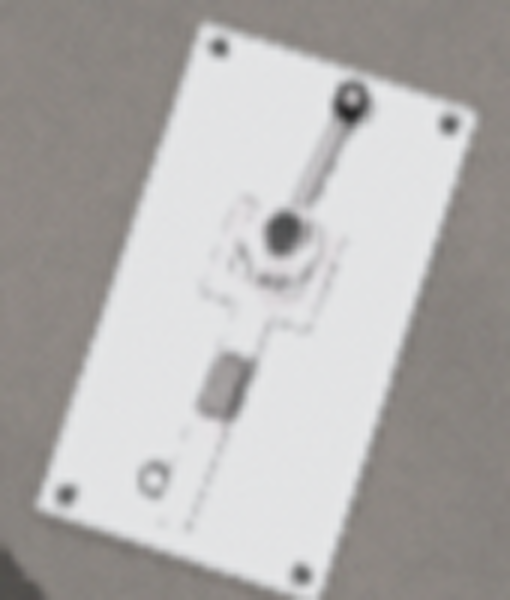

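View pics/side17.png

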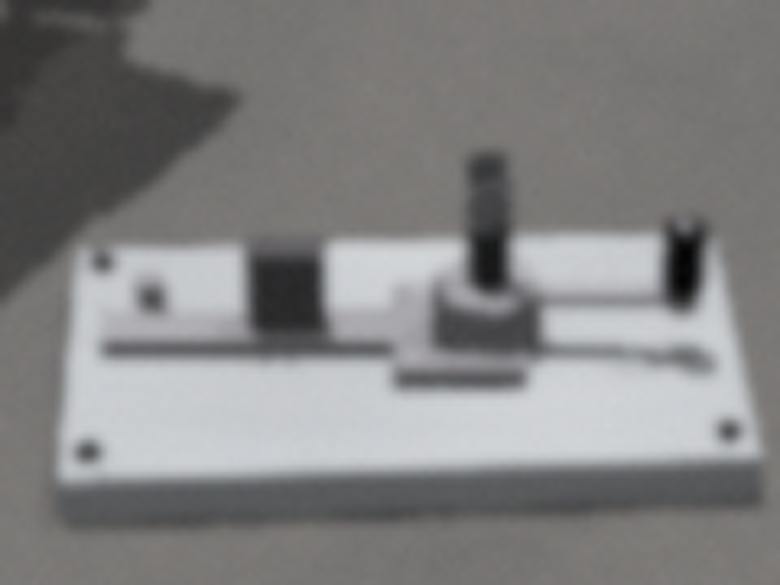

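View pics/top17f.png

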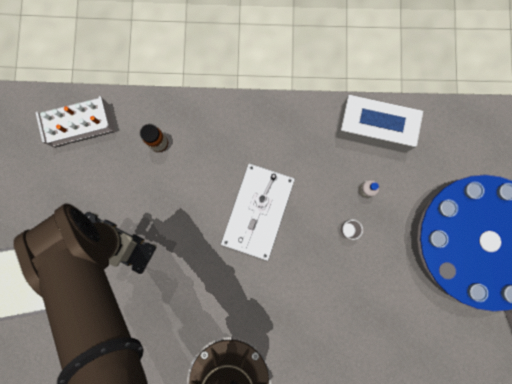

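The final pictures show the spanner around the nut: prong tips at about (248,200), head corners at (205,292) and (308,328). They match the model turned about 3.4° clockwise. The handle edge touches the pin at (155,480), the lever is free with its knob at (351,102), and the bottles and cup are where they were.

```bash
python3 -c "
from cell import arm; print(arm.sign_off())"
```

```text
the job is handed in; nothing more can be done
None
```

The spanner is on the lower nut and braced on the stop pin. The jam nut is tightened to about 12 N at the knob, and the lever has been let go. I handed the job in at about 19.7 s on the robot's clock.

- **Spanner:** I slid it along the plate onto the nut and let it go with the handle beside the pin. Tightening swung it about 3.4° clockwise until it braced on the pin. I judged that angle by matching a projected outline to the top picture, so the lower nut should have turned only a few degrees. I did not measure the nut itself.
- **Jam nut:** I swung the lever clockwise about 50° in all, as judged from the tool's angle. It ran down at 1.5–3 N and seated with a jump. I stopped when three readings gave 11.8, 12.2 and 11.9 N, which should put it roughly 0.12 rad past seating by the given spring rate. The force on the pin cannot be read directly; by lever arms it was about 7 N, against the 30 N limit.
- **Last pictures:** Both cameras show the spanner on the nut and the gripper clear of everything. The top picture shows the handle at the pin and the bottles and cup where they were.

Checks that failed or disagreed:
- **Missed grasp:** The fingertips were about 28 mm higher than the reported tool height and tip reach imply, so my first grasp closed just above the grip block. I corrected the height from the camera and the second grasp held.
- **Pressing on the plate:** During the slide I briefly pressed the spanner onto the plate with about 18 N and pushed along it with about 11 N. I eased off 1 mm and it slid freely.
- **Camera offset:** The side camera's calibration was off by 1–2 pixels against the plate, so I trusted the top camera for positions.

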